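# Turn the dental model over and clamp it in the bench vise

### The arm

A 6-joint arm with a two-finger parallel gripper is mounted at the origin on the work surface. World frame = base frame: x ahead of the robot, y to its left, z up, the work surface at z = 0. Lengths are in m, angles in degrees, forces in N, time in s.
With the tool pointing down it reaches from about 0.3 to 0.75 m from the base axis. Payload 8.5 kg.
Tool frame: the origin (TCP) lies on the centre line of the jaws, within the pads' length; the fingertips stand 17 mm ahead of it and the grasp point (between the pads) lies 2 mm behind it (env.tip_extent is the distance from the TCP to the fingertips, in m); z points along the fingers, y is the direction in which the jaws open and shut (so a half turn about z gives the same grasp; the last joint's range is limited). The gripper opens to 85 mm and grips with 20 to 120 N. Pads are 22 mm wide; open, the fingers measure 114 mm over their backs; the gripper's body (76 mm by 85 mm) begins 54 mm behind the grasp point. The pads swing forward as they close: fully open they stand 13 mm farther back than shut.
Start: joints at [54.185, 21.807, 74.336, -0, 83.858, -12.336], TCP at [0.219, 0.504, 0.223] pointing down, gripper open.
Joint ranges: [-178.18, 178.18], [-50.72, 133.34], [12.68, 142.11], [-81.47, 261.47], [9.98, 163.14], [-165.26, 165.26]. Speed limits (degrees/s): [136.94, 136.94, 180, 180, 180, 180].

### API

Orientations are given as a 3x3 rotation matrix whose columns are the frame's x, y, z axes.
In Python, from rig import telemetry, get_image, camera_params, close_job, env gives the robot as it stands.
- The arm moves only by the tool apply_moves, never from a script. Its argument "motion" is a list of rows, each an object of numbers: "tx", "ty", "tz": the shift along the tool's x, y, z in cm; "turn": the turn about the tool's z in degrees; "jaw": the gripper's target within -1 to 1 (fully open at 1, half-way at 0, shut at -1). In form: [{"tx": .., "ty": .., "tz": .., "turn": .., "jaw": ..}, ...]. A call has 1 to 5 rows; each row is the pose to reach, as a shift and turn from the pose measured when the call began, along the tool's axes at that moment; what a row does not reach only later rows make up. A row lasts 1/12 s, in which the tool goes at most 41.7 mm and 7.16 degrees, less where a joint would pass 70% of its speed; a pose out of reach is approached as far as the arm can. A call with a gripper value outside its range is refused whole. The fingers move at their own pace and stop on an object; "squeeze" is the grip in N (left out, the last holds). Time passes only in rows, so rows that repeat a pose let the fingers close. It gives the time, the measured TCP pose, the force and the opening at its end, in the units of the state.
- telemetry.observe(): the state, without advancing time (a new reading comes with each control period).
- get_image(name): name is "scene" or "top" or "wrist"; returns (picture, depth): 480x640x3 uint8, red, green, blue; 480x640 float32, m along the optical axis (not along the pixel's ray), 0 where there is no reading.
- camera_params(name): a dict with "fx", "fy", "cx", "cy" (pixels), "rvec" (rotation vector, rad) and "tvec" (3), from world to camera coordinates, as OpenCV has them. Camera axes: x right, y down, z forward; pixel columns grow to the right and rows downward; lengths in m; the calibration is good to about 2 mm. A picture is of the moment at which its call begins: read the wrist's pose just before it. camera_params takes no time and is no camera call; for the wrist camera it gives the pose at the moment of the call.
- close_job(): hands the job in, once; it reports no verdict.
The state is a dict: "time_s": time; "q": joint angles; "qvel": joint speeds; "joint_efforts": joint torques, N m; "position": TCP position; "tool_rot": TCP orientation; "ft_force": force on the tool from outside, world axes, zero at the start; "wrist_torque": the same for the moment, N m; "grip_width": finger opening in m.
Only numpy, scipy, OpenCV 4.12 (cv2) and the standard library are available. Lean on these libraries where they do the work, as an engineer would, in place of code of your own. Each camera call takes 0.05 s, during which the arm holds its last target. There are 200 camera calls.

### The job

The small stone dental model is lying on its teeth. Turn it over and put it in the vise teeth up, sitting flat on the slideway, with its two long sides facing the jaws and about centred along them, then crank the handle clockwise until the moving jaw clamps it firmly against the fixed jaw, and let go. Leave the bowl, the cup and the two bottles where they stand.

Things in the scene. Friction and masses are not known exactly. Their poses are not given: they have to be found in the camera images.
- model: Dental model, about 80 g: beige stone base 30 (x) x 52 (y) x 18 (z) mm with a slightly curved row of five off-white teeth 9 mm tall on top (27 mm overall; row within 10 mm of the middle in x, 25 in y). Origin: centre of the base's flat underside; z points to the teeth, so down at the start, when it stands on its teeth, origin 27 mm above the bench. It can also lie stably on a 52 x 18 mm side.
- vise: Grey bench vise bolted down, base plate 140 x 90 x 12 mm. Origin on the bench; x runs along the screw from crank to fixed jaw, y along the jaws, z up. Body 40 mm wide, x -75 to 60 mm; its flat top, the slideway the work sits on, is 78 mm up. Jaws 40 mm wide (the model sticks out at both ends) and 15 mm high above the slideway. Fixed jaw x 30 to 55 mm. Screw axis at y = 0, 62 mm up.
- jaw: Moving steel jaw, 24 mm thick (x), 40 mm wide, 15 mm high. Origin: bottom middle of its clamping face, on the slideway. It slides along the vise's x towards the fixed jaw and starts 42 to 55 mm from it.
- fixed_face (a point): Bottom middle of the fixed jaw's clamping face, at (30, 0, 78) mm in the vise's frame.
- crank (a joint): Crank angle, rad, starts at 2 to 7. Grows clockwise as seen from the handle end (right-handed about the vise's x); closes the jaw 16 mm a turn. Gap between jaws = 60 mm - 16 mm x angle / 6.283, so a 30 mm model against the fixed jaw is met near 11.8 rad; 0.5 rad more is firm. Friction 0.1 N m (3 N at the handle); stays where left and holds the clamping force.
- crank_grip (a point): Middle of the crank's handle: black sleeve 14 mm in diameter, 50 mm long, parallel to the vise's x, spinning freely on its pin. At angle a it is at (-120, -35 sin a, 62 + 35 cos a) mm in the vise's frame: top at 0, never under 27 mm above the bench. The flat crank arm, 14 mm wide, is 26 mm from this point towards the vise.
- bowl: Amber glass bowl, 110 mm across, 45 mm high, origin at the centre of its underside. Leave it.
- resin: White plastic bottle, 40 mm in diameter and 105 mm high, origin at the centre of its underside. Leave it.
- dropper: Grey dropper bottle with a thin tip, 36 mm in diameter and 100 mm high, origin at the centre of its underside. Leave it.
- cup: Dark rubber mixing cup, open, 68 mm across the rim, 70 mm high, origin at the centre of its underside. Leave it.
There are look-alikes about, which are no part of the job. There is more than one size of the model; the job needs the smallest.

How it is judged (in metres and radians):
On the way, in this order (a step that is already met when the one before it is completed fails the run):
1. the model sits in the vise on the slideway, teeth up, along the jaws (x of model in the frame of vise between -0.02 and 0.018 m and angle between model's own z axis and vertical below 0.12 rad and z of model in the frame of vise between 0.0755 and 0.0815 m and y of model in the frame of vise between -0.01 and 0.01 m and angle between the y axis of model and the y axis of vise, either way round below 0.15 rad), for 0.2 s.
2. the moving jaw presses the model against the fixed jaw (contact force between jaw and model above 10 N and x of model in the frame of vise between 0.011 and 0.018 m), for 0.2 s.
At the end, for the whole second after the job is handed in: The model is teeth up (within 7 degrees), its underside on the slideway (within 3.5 mm), its long way along the jaws (within 8 degrees) and centred along them within 10 mm, against the fixed jaw within about 4 mm, and the moving jaw presses on it with more than 10 N; all at rest (all of step 2 and x of model in the frame of vise above -0.02 m and angle between model's own z axis and vertical below 0.12 rad and z of model in the frame of vise between 0.0755 and 0.0815 m and y of model in the frame of vise between -0.01 and 0.01 m and angle between the y axis of model and the y axis of vise, either way round below 0.15 rad and linear speed of model below 0.02 m/s and velocity of joint crank below 0.2 rad/s); the robot touches nothing.
It fails at once if the amber bowl is shifted by more than 30 mm or knocked over (distance of bowl from where it was at the start of the episode above 0.03 m or angle between bowl's own z axis and vertical above 0.6 rad).
It fails at once if the white bottle is shifted by more than 30 mm or knocked over (distance of resin from where it was at the start of the episode above 0.03 m or angle between resin's own z axis and vertical above 0.6 rad).
It fails at once if the grey dropper bottle is shifted by more than 30 mm or knocked over (distance of dropper from where it was at the start of the episode above 0.03 m or angle between dropper's own z axis and vertical above 0.6 rad).
It fails at once if the mixing cup is shifted by more than 30 mm or knocked over (distance of cup from where it was at the start of the episode above 0.03 m or angle between cup's own z axis and vertical above 0.6 rad).
It also fails if it takes over 72 s, if anything falls off the work surface, if the arm or the gripper's body presses on something with over 40 N, if the wrist force passes 120 N, or if a joint passes its speed limit or range.

## Working session

There is one attempt and no reset: what is moved stays moved. The work goes in short steps, Python scripts to look and compute and a tool call to move; the robot and the scene stay as the last step left them, time stands still between calls to the robot, and variables do not carry over. Pictures are saved under pics/ and viewed, about 8 in all and at most 12, crops included, and the job is handed in when it is done.

Besides the shell and the picture viewer there is one more tool, called after "Call:" as name(argument=value, ...) on one line, values as JSON. apply_moves: Moves the arm, as the interface text tells. Its arguments: {"type":"object","properties":{"motion":{"type":"array"},"squeeze":{"type":"number"}},"required":["motion"]}

```bash
ls; mkdir -p pics; python3 - <<'E'
from rig import telemetry,get_image,camera_params,env
import cv2,numpy as np
s=telemetry.observe(); print(s['time_s'],s['position'],s['tool_rot'],s['grip_width'],env.tip_extent)
for n in ['scene','top']:
    im,d=get_image(n); cv2.imwrite(f'pics/{n}0.png',im[:,:,::-1]); np.savez(f'pics/{n}0.npz',im=im,d=d)
    p=camera_params(n); print(n,p); R=cv2.Rodrigues(np.array(p['rvec']))[0]; print(-R.T@np.array(p['tvec']).ravel())
E
```

```text
pics
0.0 [0.21892914 0.50421482 0.22270252] [[-9.17214613e-01  3.98392522e-01 -8.66870682e-04]
 [ 3.98393342e-01  9.17213868e-01 -1.21024981e-03]
 [ 3.12951337e-04 -1.45541432e-03 -9.99998892e-01]] 0.0851191588386879 0.017
scene {'fx': 623.6984689869195, 'fy': 623.6984689869195, 'cx': 330.38642061001116, 'cy': 234.93444611671327, 'rvec': array([ 1.8623156 ,  1.17665818, -0.6399919 ]), 'tvec': array([-0.24884188, -0.22247351,  1.99978821])}
[ 1.73696144 -0.56729264  0.87847235]
top {'fx': 470.801842917568, 'fy': 470.801842917568, 'cx': 313.26524850983196, 'cy': 240.57271249855944, 'rvec': array([ 2.18729538, -2.17281733,  0.08381809]), 'tvec': array([-0.04946916,  0.59889531,  0.97911134])}
[ 0.5200845  -0.0479023   1.02322984]
```

View pics/top0.png

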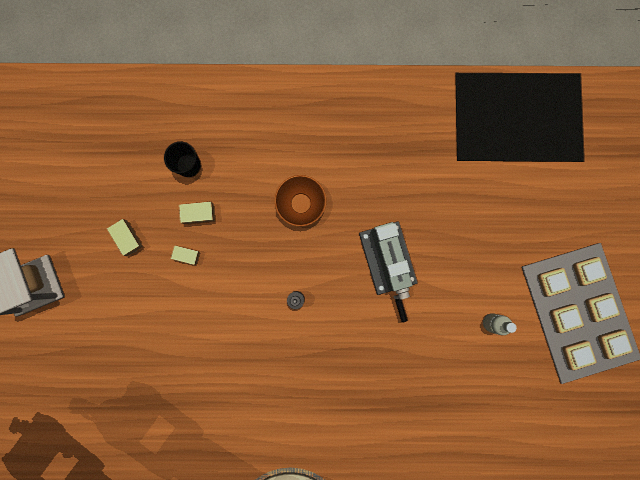

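View pics/scene0.png

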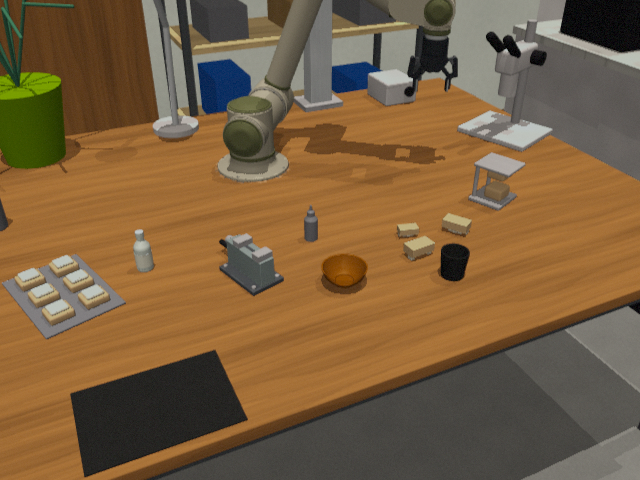

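The top view shows three green-beige models lying on their teeth: A (196,212), B (124,237) and C (185,256). C looks the smallest. The vise is at (388,258) with the crank handle at (402,310), the bowl at (300,202), the dropper at (296,300), the white bottle at (498,325) and the cup at (182,158). I'll measure sizes and crop to confirm C.

```bash
cat > h.py <<'E'
from rig import telemetry,get_image,camera_params,env
import cv2,numpy as np
def cam(n):
    p=camera_params(n); R=cv2.Rodrigues(np.array(p['rvec'],float))[0]; t=np.array(p['tvec'],float).ravel()
    return p,R,t
def ray(n,uv,z,c=None):
    p,R,t=c or cam(n); uv=np.atleast_2d(uv).astype(float)
    d=np.c_[(uv[:,0]-p['cx'])/p['fx'],(uv[:,1]-p['cy'])/p['fy'],np.ones(len(uv))]@R
    C=-R.T@t; return C+d*((z-C[2])/d[:,2])[:,None]
def cloud(n,d,c=None):
    p,R,t=c or cam(n); v,u=np.mgrid[0:480,0:640]
    P=np.stack([(u-p['cx'])/p['fx']*d,(v-p['cy'])/p['fy']*d,d],-1); return (P-t)@R
def rect(P):
    r=cv2.minAreaRect((P[:,:2]*1000).astype(np.float32)); b=cv2.boxPoints(r)
    e=[b[1]-b[0],b[2]-b[1]]; L=[np.linalg.norm(x) for x in e]; i=int(np.argmax(L))
    return np.round(r[0],1),np.round([L[i],L[1-i]],1),round(np.degrees(np.arctan2(e[i][1],e[i][0]))%180,1)
E
python3 - <<'E'
from h import *
f=np.load('pics/top0.npz'); im,d=f['im'],f['d']
hsv=cv2.cvtColor(im,cv2.COLOR_RGB2HSV)
P=cloud('top',d)
for n,(u,v) in dict(A=(196,212),B=(124,237),C=(185,256)).items():
    print(n,hsv[v,u],P[v,u].round(4))
m=cv2.inRange(hsv,(22,50,110),(40,255,255))
k,l,s,c=cv2.connectedComponentsWithStats(m)
for i in range(1,k):
    if 60<s[i,4]<3000 and c[i][0]<300:
        v,u=np.where(l==i); z=np.median(P[v,u,2])
        print(c[i].round(),s[i,4],'z',z.round(4),rect(ray('top',cv2.findContours((l==i).astype(np.uint8),0,2)[0][0][:,0],z)))
# height map round vise
print('vise heights',[ (q,P[q[1],q[0]].round(3)) for q in [(386,232),(392,250),(398,268),(402,310),(403,300),(401,318),(370,235),(381,288)]])
z=P[...,2]; reg=np.zeros(z.shape,bool); reg[200:340,340:440]=1
for lo,hi in [(.088,.097),(.073,.083),(.006,.018)]:
    mm=(reg&(z>lo)&(z<hi)).astype(np.uint8); k,l,s,c=cv2.connectedComponentsWithStats(mm)
    for i in range(1,k):
        if s[i,4]>40: print(lo,s[i,4],rect(P[l==i]),P[l==i].mean(0).round(4))
cv2.imwrite('pics/crop1.png',np.hstack([cv2.resize(im[190:280,95:225,::-1],(400,277),interpolation=2),cv2.resize(im[215:328,350:430,::-1],(196,277),interpolation=2)]))
E
```

```text
A [ 33  75 195] [0.6572 0.2028 0.0361]
B [ 34  83 191] [0.6034 0.3542 0.0335]
C [ 33  74 196] [0.5644 0.2259 0.0274]
[195. 212.] 573 z 0.0354 (array([658.2, 204.3]), array([67.3, 38.4], dtype=float32), np.float32(95.9))
[122. 237.] 577 z 0.0354 (array([603.5, 357.1]), array([67.2, 38.8], dtype=float32), np.float32(32.5))
[184. 255.] 329 z 0.0266 (array([567.1, 228.4]), array([51.1, 28.7], dtype=float32), np.float32(76.4))
vise heights [((386, 232), array([ 0.612, -0.19 ,  0.091])), ((392, 250), array([ 0.577, -0.204,  0.081])), ((398, 268), array([ 0.541, -0.213,  0.093])), ((402, 310), array([ 0.455, -0.231,  0.035])), ((403, 300), array([ 0.474, -0.24 , -0.003])), ((401, 318), array([ 0.438, -0.229,  0.032])), ((370, 235), array([ 0.613, -0.168,  0.012])), ((381, 288), array([ 0.499, -0.19 ,  0.015]))]
0.088 257 (array([ 612.9, -192.1]), array([40.5, 24.9], dtype=float32), np.float32(106.4)) [ 0.6129 -0.1921  0.0927]
0.088 249 (array([ 540.3, -213.7]), array([40.2, 23.9], dtype=float32), np.float32(106.4)) [ 0.5401 -0.2136  0.0927]
0.073 520 (array([ 583.5, -200.8]), array([73. , 40.3], dtype=float32), np.float32(17.0)) [ 0.5767 -0.2023  0.0777]
0.073 314 (array([ 512., -222.]), array([42.7, 40.1], dtype=float32), np.float32(16.8)) [ 0.5128 -0.2212  0.0776]
0.006 325 (array([ 576.3, -243.7]), array([139.4,  13.4], dtype=float32), np.float32(16.3)) [ 0.5742 -0.2447  0.0119]
0.006 793 (array([ 556.2, -176.2]), array([139.5,  27.4], dtype=float32), np.float32(16.5)) [ 0.5549 -0.176   0.0119]
```

View pics/crop1.png

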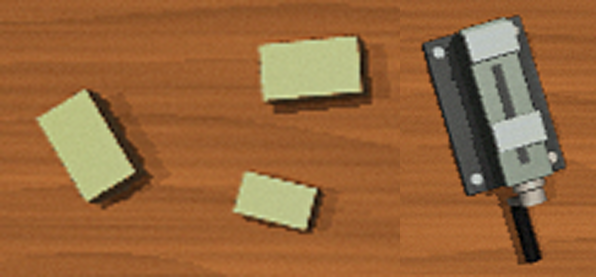

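C measures 51 x 29 mm with its top at 27 mm, against 67 x 38 mm and 35 mm for A and B, so C is the one. The vise yaw is 16.4°. The jaw gap is about 51 mm, which puts the crank at about 3.45 rad, and the handle height agrees with that.

The tool can't tilt, so I'll turn the model over with two topples. I'll push it sideways with both fingertips and grasp it by its ends afterwards.

```bash
cat >> h.py <<'E'
def go(x,y,z,yaw=None):
    "mm, world yaw of tool y (mod 180) -> shift in cm along tool axes, turn deg"
    s=telemetry.observe(); R=np.array(s['tool_rot']); p=np.array(s['position'])*1000
    d=R.T@(np.array([x,y,z])-p)/10; c=np.degrees(np.arctan2(R[1,1],R[0,1]))
    t=0 if yaw is None else -((yaw-c+90)%180-90)
    print('tx ty tz',d.round(2),'turn',round(t,2),'| t',round(s['time_s'],2),'pos',p.round(1),'yaw',round(c,1),'q6',round(s['q'][5],1),'F',np.round(s['ft_force'],1),'w',round(s['grip_width']*1000,1))
E
python3 -c "
from h import *
go(606,219,60,76.4);go(606,219,34,76.4)"
```

```text
tx ty tz [-46.87 -10.72  16.28] turn -9.88 | t 0.1 pos [219.  504.2 222.8] yaw 66.5 q6 -12.3 F [-0.3  0.2 -0.4] w 85.6
tx ty tz [-46.87 -10.72  18.88] turn -9.88 | t 0.1 pos [219.  504.2 222.8] yaw 66.5 q6 -12.3 F [-0.3  0.2 -0.4] w 85.6
```

Call:
apply_moves(motion=[{"tx": -4,"ty": -0.9,"tz": 0,"turn": -5,"jaw": -0.2},{"tx": -8,"ty": -1.8,"tz": 0,"turn": -9.9,"jaw": -0.2},{"tx": -12,"ty": -2.7,"tz": 0,"turn": -9.9,"jaw": -0.2},{"tx": -16,"ty": -3.6,"tz": 0,"turn": -9.9,"jaw": -0.2},{"tx": -20,"ty": -4.5,"tz": 0,"turn": -9.9,"jaw": -0.2}], squeeze=20)

```text
time_s: 0.52
position: [0.3856, 0.3818, 0.2225]
tool_rot: [[-0.972, 0.234, -0.001], [0.234, 0.972, -0.001], [0.001, -0.002, -1.0]]
ft_force: [0.7, 0.2, 0.5]
grip_width: 0.034
```

```bash
python3 -c "
from h import *
go(606,219,80,76.4)"
```

```text
tx ty tz [-25.26 -10.64  14.24] turn 0.04 | t 0.52 pos [385.6 381.8 222.5] yaw 76.4 q6 -44.2 F [0.7 0.2 0.5] w 34.0
```

Call:
apply_moves(motion=[{"tx": -25.26,"ty": -10.64,"tz": 4,"turn": 0,"jaw": -0.2},{"tx": -25.26,"ty": -10.64,"tz": 5,"turn": 0,"jaw": -0.2},{"tx": -25.26,"ty": -10.64,"tz": 6,"turn": 0,"jaw": -0.2},{"tx": -25.26,"ty": -10.64,"tz": 7,"turn": 0,"jaw": -0.2},{"tx": -25.26,"ty": -10.64,"tz": 8,"turn": 0,"jaw": -0.2}])

```text
time_s: 0.93
position: [0.5479, 0.2618, 0.1716]
tool_rot: [[-0.972, 0.235, -0.001], [0.235, 0.972, -0.001], [0.0, -0.001, -1.0]]
ft_force: [0.1, 0.8, 1.1]
grip_width: 0.034
```

```bash
python3 -c "
from h import *
go(606,219,34,76.4)"
```

```text
tx ty tz [-6.66 -2.78 13.76] turn 0.02 | t 0.93 pos [547.9 261.8 171.6] yaw 76.4 q6 -62.0 F [0.1 0.8 1.1] w 34.0
```

Call:
apply_moves(motion=[{"tx": -4,"ty": -1.7,"tz": 0,"turn": 0,"jaw": -0.2},{"tx": -6.66,"ty": -2.78,"tz": 2,"turn": 0,"jaw": -0.2},{"tx": -6.66,"ty": -2.78,"tz": 6,"turn": 0,"jaw": -0.2},{"tx": -6.66,"ty": -2.78,"tz": 10,"turn": 0,"jaw": -0.2},{"tx": -6.66,"ty": -2.78,"tz": 13.3,"turn": 0,"jaw": -0.2}])

```text
time_s: 1.35
position: [0.6054, 0.2182, 0.0355]
tool_rot: [[-0.972, 0.236, -0.003], [0.236, 0.972, -0.001], [0.003, -0.002, -1.0]]
ft_force: [0.3, -0.3, -0.4]
grip_width: 0.034
```

```bash
python3 - <<'E'
from h import *
go(606,219,34,76.4);go(567.1,228.4,34,76.4)
c=cam('wrist');im,d=get_image('wrist'); cv2.imwrite('pics/w1.png',im[:,:,::-1])
E
```

```text
tx ty tz [-0.04  0.1   0.15] turn -0.05 | t 1.35 pos [605.4 218.2  35.5] yaw 76.3 q6 -67.0 F [ 0.3 -0.3 -0.4] w 34.0
tx ty tz [3.96 0.09 0.16] turn -0.05 | t 1.35 pos [605.4 218.2  35.5] yaw 76.3 q6 -67.0 F [ 0.3 -0.3 -0.4] w 34.0
```

View pics/w1.png

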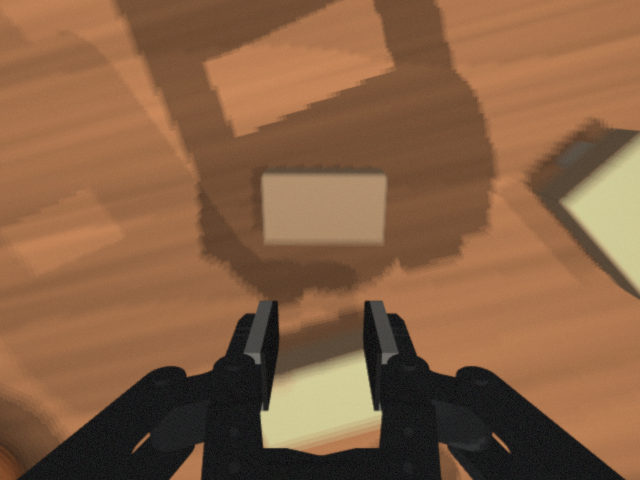

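The wrist view shows C at (323,208), square to the fingers and ahead of them. I'll push slowly along tool +x.

Call:
apply_moves(motion=[{"tx": 1.0,"ty": 0.1,"tz": 0,"turn": 0,"jaw": -0.2},{"tx": 1.5,"ty": 0.1,"tz": 0,"turn": 0,"jaw": -0.2},{"tx": 2.0,"ty": 0.1,"tz": 0,"turn": 0,"jaw": -0.2},{"tx": 2.5,"ty": 0.1,"tz": 0,"turn": 0,"jaw": -0.2},{"tx": 2.9,"ty": 0.1,"tz": 0,"turn": 0,"jaw": -0.2}])

```text
time_s: 1.82
position: [0.5743, 0.226, 0.031]
tool_rot: [[-0.972, 0.235, -0.011], [0.235, 0.972, -0.003], [0.01, -0.005, -1.0]]
ft_force: [-0.4, -0.0, 0.4]
grip_width: 0.0343
```

```bash
cat >> h.py <<'E'
def look(name,c=None):
    "find model near the tool in wrist depth: heights profile"
    c=cam('wrist'); im,d=get_image('wrist'); cv2.imwrite(f'pics/{name}.png',im[:,:,::-1]); P=cloud('wrist',d,c)*1000
    s=telemetry.observe(); R=np.array(s['tool_rot']); T=(P-np.array(s['position'])*1000)@R
    m=(d>0)&(P[...,2]>5)&(np.arange(480)[:,None]<290)&(abs(T[...,1])<45)&(T[...,0]>5)&(T[...,0]<90)
    k,l,st,_=cv2.connectedComponentsWithStats(m.astype(np.uint8))
    if k<2: print('none'); return
    i=1+int(np.argmax(st[1:,4])); Q=P[l==i]; top=Q[Q[:,2]>np.percentile(Q[:,2],95)-3]
    print('zmax',np.percentile(Q[:,2],[50,90,98]).round(1),'all',rect(Q/1000),'top',rect(top/1000),'n',len(Q),'pix',st[i])
    t=T[l==i]; print('tool x',np.percentile(t[:,0],[1,99]).round(1),'y',np.percentile(t[:,1],[1,99]).round(1))
    for a in range(int(t[:,0].min()),int(t[:,0].max()),4):
        q=Q[(t[:,0]>=a)&(t[:,0]<a+4)]; print(a,np.median(q[:,2]).round(0) if len(q) else '-',end='; ')
    print()
E
python3 -c "
from h import *
go(606,219,34,76.4);look('w2')"
```

```text
tx ty tz [-3.24  0.06 -0.33] turn -0.01 | t 1.82 pos [574.3 226.   31. ] yaw 76.4 q6 -65.8 F [-0.4 -0.   0.4] w 34.3
zmax [26.3 27.2 27.7] all (array([559.4, 231.3]), array([52.2, 16.8], dtype=float32), np.float32(76.0)) top (array([559.4, 231.3]), array([52.2, 16.8], dtype=float32), np.float32(75.9)) n 5789 pix [ 261  242  125   48 5789]
tool x [ 7.2 23.1] y [-23.5  27. ]
6 27.0; 10 27.0; 14 27.0; 18 27.0; 22 20.0;
```

View pics/w2.png

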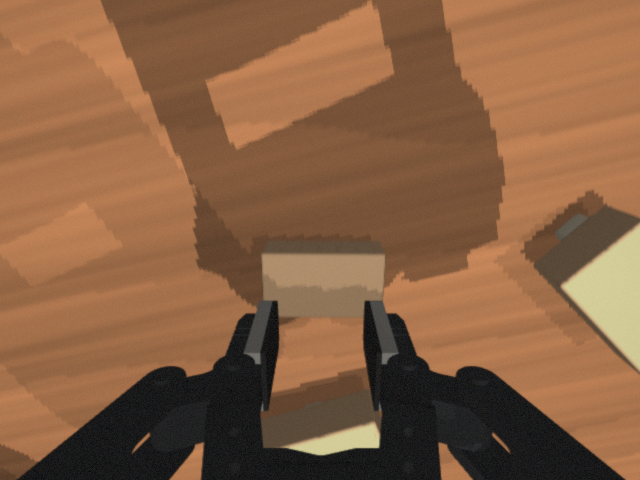

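```bash
python3 - <<'E'
from h import *
c=cam('wrist'); im,d=get_image('wrist'); P=cloud('wrist',d,c)*1000
s=telemetry.observe(); R=np.array(s['tool_rot']);p0=np.array(s['position'])*1000; T=(P-p0)@R
print('cam in tool',((-c[1].T@c[2])*1000-p0)@R, 'pos',p0.round(1))
for uv in [(258,310),(264,303),(385,310),(265,330),(260,360),(268,400),(323,300),(323,312),(323,316),(323,330),(323,250),(323,256)]:
    print(uv,im[uv[1],uv[0]],T[uv[1],uv[0]].round(1),'world',P[uv[1],uv[0]].round(1))
E
```

```text
cam in tool [  85.05882828    0.8943975  -150.43111573] pos [574.  226.   30.6]
(258, 310) [77 74 70] [ 11.6 -22.2 -19.5] world [557.7 207.2  50.4]
(264, 303) [73 72 70] [ 12.  -20.5 -14.9] world [557.7 208.9  45.7]
(385, 310) [128  98  77] [-16.4  33.7  30.3] world [ 5.974e+02  2.548e+02 -1.000e-01]
(265, 330) [52 51 50] [ 12.  -17.7 -33.6] world [558.6 211.7  64.5]
(260, 360) [73 71 67] [  8.6 -17.9 -45.4] world [561.9 210.8  76.2]
(268, 400) [17 17 11] [ -7.3 -16.2 -44.6] world [577.8 208.7  75.2]
(323, 300) [145 119  91] [3.5 1.9 3.6] world [571.  228.7  27. ]
(323, 312) [147 118  91] [-2.6  1.9  4.1] world [576.9 227.3  26.5]
(323, 316) [143 118  87] [-4.8  2.   4.5] world [579.1 226.7  26.1]
(323, 330) [181 123  82] [-28.    2.1  30.2] world [6.013e+02 2.214e+02 1.000e-01]
(323, 250) [94 75 58] [23.1  2.  12.4] world [551.8 233.3  18.5]
(323, 256) [108  90  68] [23.4  1.9  4.7] world [551.7 233.3  26.2]
```

Call:
apply_moves(motion=[{"tx": -2.0,"ty": 0,"tz": 0,"turn": 0,"jaw": -0.2},{"tx": -3.2,"ty": 0,"tz": 0,"turn": 0,"jaw": -0.2},{"tx": -3.2,"ty": 0.1,"tz": 0.4,"turn": 0,"jaw": -0.2},{"tx": -3.2,"ty": 0.1,"tz": 0.8,"turn": 0,"jaw": -0.2},{"tx": -3.2,"ty": 0.1,"tz": 0.9,"turn": 0,"jaw": -0.2}])

```text
time_s: 2.33
position: [0.6041, 0.2195, 0.0203]
tool_rot: [[-0.972, 0.235, -0.014], [0.235, 0.972, -0.003], [0.013, -0.006, -1.0]]
ft_force: [0.3, 0.7, 0.4]
grip_width: 0.034
```

```bash
python3 - <<'E'
from h import *
go(606,219,34,76.4)
c=cam('wrist'); im,d=get_image('wrist'); P=cloud('wrist',d,c)*1000
s=telemetry.observe(); R=np.array(s['tool_rot']);p0=np.array(s['position'])*1000; T=(P-p0)@R
print(s['joint_efforts'])
m=(d>0)&(d<0.5)&(np.arange(480)[:,None]>285)&(T[...,2]<15)&(T[...,0]>-15)&(T[...,0]<20)
v,u=np.where(m); print(np.percentile(T[m],[0,1,50,99,100],axis=0).round(1)); o=np.argsort(v)[:8]; print([(u[i],v[i],T[v[i],u[i]].round(1)) for i in o])
for u0 in (263,268,274,372,378): print(u0,[(r,T[r,u0].round(0).tolist()) for r in range(296,330,5)])
E
```

```text
tx ty tz [-0.18 -0.02 -1.37] turn 0.01 | t 2.33 pos [604.1 219.5  20.3] yaw 76.4 q6 -66.9 F [0.3 0.7 0.4] w 34.0
[-2.42800070e-01 -5.85253143e+01 -1.91995776e+01 -7.08773732e-03
 -1.23593694e-02  2.98312414e-03]
[[-13.  -60.5 -95. ]
 [ -9.6 -56.1 -93.2]
 [ 11.8   1.3 -71.5]
 [ 18.1  58.3 -15.5]
 [ 19.1 139.3   7.9]]
[(np.int64(626), np.int64(286), array([  8.9, 131.6,   5.4])), (np.int64(627), np.int64(286), array([  9.6, 130.8,   3.9])), (np.int64(628), np.int64(286), array([  9.8, 130.8,   3.4])), (np.int64(629), np.int64(286), array([ 10.4, 130.1,   2.1])), (np.int64(630), np.int64(286), array([ 11.2, 129.2,   0.6])), (np.int64(631), np.int64(286), array([ 11.9, 128.4,  -0.8])), (np.int64(632), np.int64(286), array([ 12.1, 128.4,  -1.3])), (np.int64(633), np.int64(286), array([ 12.9, 127.3,  -3.1]))]
263 [(296, [-4.0, -27.0, 21.0]), (301, [12.0, -21.0, -13.0]), (306, [11.0, -21.0, -16.0]), (311, [12.0, -20.0, -21.0]), (316, [11.0, -20.0, -23.0]), (321, [12.0, -19.0, -28.0]), (326, [12.0, -19.0, -31.0])]
268 [(296, [-4.0, -24.0, 22.0]), (301, [11.0, -19.0, -13.0]), (306, [11.0, -19.0, -17.0]), (311, [12.0, -18.0, -21.0]), (316, [11.0, -18.0, -24.0]), (321, [11.0, -18.0, -27.0]), (326, [12.0, -17.0, -32.0])]
274 [(296, [-4.0, -21.0, 21.0]), (301, [11.0, -17.0, -12.0]), (306, [12.0, -17.0, -17.0]), (311, [11.0, -16.0, -20.0]), (316, [9.0, -16.0, -20.0]), (321, [7.0, -16.0, -21.0]), (326, [5.0, -16.0, -21.0])]
372 [(296, [-4.0, 25.0, 20.0]), (301, [11.0, 21.0, -12.0]), (306, [11.0, 20.0, -16.0]), (311, [12.0, 20.0, -21.0]), (316, [11.0, 19.0, -23.0]), (321, [12.0, 19.0, -28.0]), (326, [11.0, 18.0, -31.0])]
378 [(296, [-4.0, 28.0, 20.0]), (301, [11.0, 23.0, -13.0]), (306, [12.0, 22.0, -17.0]), (311, [11.0, 22.0, -20.0]), (316, [11.0, 21.0, -24.0]), (321, [12.0, 21.0, -28.0]), (326, [11.0, 21.0, -30.0])]
```

Call:
apply_moves(motion=[{"tx": -0.1,"ty": 0,"tz": 0.2,"turn": 0,"jaw": -0.2},{"tx": -0.1,"ty": 0,"tz": 0.4,"turn": 0,"jaw": -0.2},{"tx": -0.1,"ty": 0,"tz": 0.5,"turn": 0,"jaw": -0.2}])

```text
time_s: 2.63
position: [0.6046, 0.2194, 0.0151]
tool_rot: [[-0.972, 0.235, -0.015], [0.235, 0.972, -0.003], [0.014, -0.007, -1.0]]
ft_force: [0.4, 0.4, -0.5]
grip_width: 0.0344
```

```bash
python3 - <<'E'
from h import *
go(606,219,34,76.4)
im,d=get_image('scene'); P=cloud('scene',d)*1000
s=telemetry.observe(); R=np.array(s['tool_rot']);p0=np.array(s['position'])*1000; T=(P-p0)@R
m=(d>0)&(abs(T[...,0])<14)&(abs(T[...,1])<45)&(P[...,2]>3)
print(np.percentile(P[m][:,2],[0,1,5,20]).round(1))
v,u=np.where(m);print(u.min(),u.max(),v.min(),v.max())
p,Rc,t=cam('scene'); q=cv2.projectPoints(p0/1000,Rc,t,np.array([[p['fx'],0,p['cx']],[0,p['fy'],p['cy']],[0,0,1]]),None)[0].ravel(); print(q)
x,y=int(q[0]),int(q[1]); a=im[y-70:y+50,x-80:x+80,::-1]; cv2.imwrite('pics/s1.png',cv2.resize(a,None,fx=4,fy=4,interpolation=2))
E
```

```text
tx ty tz [-0.12 -0.02 -1.9 ] turn 0.03 | t 2.63 pos [604.6 219.4  15.1] yaw 76.4 q6 -67.0 F [ 0.4  0.4 -0.5] w 34.4
[ 3.3  4.5 36.  67.6]
395 443 119 244
[411.98921012 237.82994807]
```

View pics/s1.png

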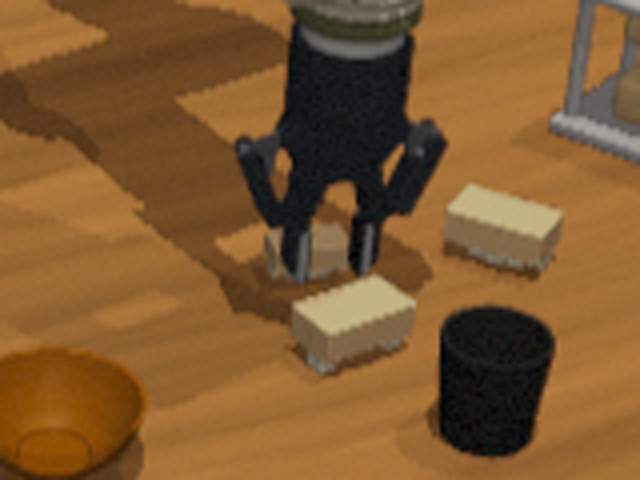

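Both the wrist depth and the scene view put the fingertips about 12 mm above the reported TCP at this opening, not 17 mm below it. There was no contact, so I'll go by the image. I'll lower 9 mm and push again.

Call:
apply_moves(motion=[{"tx": 0,"ty": 0,"tz": 0.5,"turn": 0,"jaw": -0.2},{"tx": 0.4,"ty": 0,"tz": 0.9,"turn": 0,"jaw": -0.2},{"tx": 1.0,"ty": 0,"tz": 0.9,"turn": 0,"jaw": -0.2},{"tx": 1.4,"ty": 0,"tz": 0.85,"turn": 0,"jaw": -0.2},{"tx": 1.7,"ty": 0,"tz": 0.8,"turn": 0,"jaw": -0.2}])

```text
time_s: 3.1
position: [0.5874, 0.2236, 0.0074]
tool_rot: [[-0.972, 0.234, -0.015], [0.234, 0.972, -0.003], [0.014, -0.007, -1.0]]
ft_force: [0.4, -1.1, 0.8]
grip_width: 0.0341
```

```bash
python3 -c "
from h import *
go(606,219,6,76.4);look('w3')"
```

```text
tx ty tz [-1.92 -0.01  0.11] turn 0.05 | t 3.1 pos [587.4 223.6   7.4] yaw 76.4 q6 -66.3 F [ 0.4 -1.1  0.8] w 34.1
zmax [26.8 27.9 28.5] all (array([557.7, 231.9]), array([52.5, 23. ], dtype=float32), np.float32(77.0)) top (array([557.7, 231.9]), array([52.4, 23. ], dtype=float32), np.float32(77.0)) n 10137 pix [  247   220   149    70 10137]
tool x [20.  41.8] y [-24.3  26.2]
19 28.0; 23 27.0; 27 27.0; 31 27.0; 35 26.0; 39 25.0;
```

The top now slopes from 28 to 25 mm, so the model has started to tip. I'll continue.

Call:
apply_moves(motion=[{"tx": 0.4,"ty": 0,"tz": -0.05,"turn": 0,"jaw": -0.2},{"tx": 0.8,"ty": 0,"tz": -0.1,"turn": 0,"jaw": -0.2},{"tx": 1.2,"ty": 0,"tz": -0.15,"turn": 0,"jaw": -0.2}])

```text
time_s: 3.4
position: [0.5754, 0.2267, 0.0097]
tool_rot: [[-0.972, 0.234, -0.014], [0.234, 0.972, -0.003], [0.013, -0.006, -1.0]]
ft_force: [1.1, -0.2, 0.4]
grip_width: 0.0341
```

```bash
python3 -c "
from h import *
go(606,219,6,76.4);look('w4')"
```

```text
tx ty tz [-3.16 -0.03  0.33] turn 0.05 | t 3.4 pos [575.4 226.7   9.7] yaw 76.5 q6 -65.9 F [ 1.1 -0.2  0.4] w 34.1
zmax [27.  28.9 29.6] all (array([545.9, 234.9]), array([52.3, 23.9], dtype=float32), np.float32(76.2)) top (array([546. , 234.9]), array([52.1, 23.4], dtype=float32), np.float32(76.9)) n 9888 pix [ 249  221  146   69 9888]
tool x [19.1 41.6] y [-24.4  26.2]
18 29.0; 22 28.0; 26 28.0; 30 27.0; 34 26.0; 38 25.0;
```

It is sliding with only about 10° of tilt, so the push alone won't tip it. I'll press down on the far overhanging edge instead, since the teeth don't support it there.

Call:
apply_moves(motion=[{"tx": -1.0,"ty": 0,"tz": 0,"turn": 0,"jaw": -0.2},{"tx": -1.2,"ty": 0,"tz": -1.0,"turn": 0,"jaw": -0.2},{"tx": -1.2,"ty": 0,"tz": -3.5,"turn": 0,"jaw": -0.2},{"tx": -1.2,"ty": 0,"tz": -3.5,"turn": 0,"jaw": -0.2}])

```text
time_s: 3.78
position: [0.5895, 0.2244, 0.0489]
tool_rot: [[-0.972, 0.234, -0.008], [0.234, 0.972, -0.002], [0.007, -0.004, -1.0]]
ft_force: [0.6, 0.6, 0.3]
grip_width: 0.0342
```

```bash
python3 -c "
from h import *
go(606,219,6,76.4);look('w5')"
```

```text
tx ty tz [-1.76 -0.12  4.28] turn 0.05 | t 3.78 pos [589.5 224.4  48.9] yaw 76.5 q6 -66.3 F [0.6 0.6 0.3] w 34.2
zmax [26.7 27.5 28. ] all (array([552.4, 233.4]), array([52.2, 30.2], dtype=float32), np.float32(76.8)) top (array([552.4, 233.4]), array([52.2, 30.2], dtype=float32), np.float32(76.8)) n 8192 pix [ 260  171  119   71 8192]
tool x [22.7 52.1] y [-24.8  25.8]
22 27.0; 26 27.0; 30 27.0; 34 27.0; 38 27.0; 42 27.0; 46 27.0; 50 25.0;
```

Call:
apply_moves(motion=[{"tx": 3.5,"ty": 0,"tz": 0,"turn": 0,"jaw": -0.2},{"tx": 6.1,"ty": 0,"tz": 0.5,"turn": 0,"jaw": -0.2},{"tx": 6.1,"ty": 0,"tz": 2.5,"turn": 0,"jaw": -0.2},{"tx": 6.1,"ty": 0,"tz": 2.8,"turn": 0,"jaw": -0.2},{"tx": 6.1,"ty": 0,"tz": 2.8,"turn": 0,"jaw": -0.2}])

```text
time_s: 4.25
position: [0.529, 0.2382, 0.0188]
tool_rot: [[-0.972, 0.234, -0.012], [0.234, 0.972, -0.003], [0.011, -0.006, -1.0]]
ft_force: [0.7, -0.6, 0.6]
grip_width: 0.0342
```

```bash
python3 - <<'E'
from h import *
go(552.4-14.6-8.5*.972,233.4+3.5+2,21,76.4)
im,d=get_image('scene'); P=cloud('scene',d)*1000
s=telemetry.observe();p0=np.array(s['position']);R=np.array(s['tool_rot']);T=(P-p0*1000)@R
p,Rc,t=cam('scene'); q=cv2.projectPoints(p0,Rc,t,np.array([[p['fx'],0,p['cx']],[0,p['fy'],p['cy']],[0,0,1]]),None)[0].ravel(); print(q)
x,y=int(q[0]),int(q[1]); a=im[y-50:y+30,x-50:x+50,::-1]; cv2.imwrite('pics/s2.png',cv2.resize(a,None,fx=6,fy=6,interpolation=2))
b=cv2.resize(a,None,fx=6,fy=6)
m=(abs(T[...,0])<13)&(abs(T[...,1])<40)&(P[...,2]>28)&(P[...,2]<60)
print(np.percentile(P[m][:,2],[0,2,10]).round(1), np.percentile(T[m],[2,50,98],axis=0).round(1))
E
```

```text
tx ty tz [-0.04  0.08 -0.22] turn 0.05 | t 4.25 pos [529.  238.2  18.8] yaw 76.4 q6 -63.9 F [ 0.7 -0.6  0.6] w 34.2
[403.24411287 221.23417582]
[28.4 28.5 33.8] [[-12.8 -31.2 -39.5]
 [ -7.   14.5 -25.8]
 [  5.2  30.1  -9. ]]
```

Call:
apply_moves(motion=[{"tx": 0.0,"ty": 0,"tz": 0.5,"turn": 0,"jaw": -0.2},{"tx": 0.45,"ty": 0,"tz": 0.7,"turn": 0,"jaw": -0.2},{"tx": 0.9,"ty": 0,"tz": 0.9,"turn": 0,"jaw": -0.2},{"tx": 1.3,"ty": 0,"tz": 1.2,"turn": 0,"jaw": -0.2},{"tx": 1.6,"ty": 0,"tz": 1.55,"turn": 0,"jaw": -0.2}])

```text
time_s: 4.72
position: [0.5147, 0.242, 0.0048]
tool_rot: [[-0.972, 0.235, -0.009], [0.235, 0.972, -0.002], [0.008, -0.004, -1.0]]
ft_force: [-0.2, 0.2, -0.2]
grip_width: 0.0341
```

```bash
cat >> h.py <<'E'
def prof(name,cx=545,cy=235,yaw=76.4,cn='top'):
    "profile along s (short axis) of the model from top/scene depth"
    im,d=get_image(cn); P=cloud(cn,d)*1000; a=np.radians(yaw); L=np.array([np.cos(a),np.sin(a)]); S=np.array([L[1],-L[0]])
    X=P[...,:2]-[cx,cy]; l=X@L; s=X@S; hsv=cv2.cvtColor(im,cv2.COLOR_RGB2HSV)
    m=(d>0)&(abs(l)<24)&(abs(s)<45)&(P[...,2]>4)&(hsv[...,2]>75)&(P[...,2]<45)
    for k in range(-44,45,4):
        j=m&(s>=k)&(s<k+4)
        if j.sum()>2: print(k,np.percentile(P[...,2][j],[10,50,90]).round(0),j.sum(),end='; ')
    print(); v,u=np.where(m)
    if len(v): 
        y,x=int(np.median(v)),int(np.median(u)); cv2.imwrite(f'pics/{name}.png',cv2.resize(im[y-40:y+40,x-50:x+50,::-1],None,fx=6,fy=6,interpolation=2))
E
python3 -c "
from h import *
go(606,219,6,76.4);prof('s3',cn='scene')"
```

```text
tx ty tz [-9.41 -0.09 -0.19] turn 0.01 | t 4.72 pos [514.7 242.    4.8] yaw 76.4 q6 -63.1 F [-0.2  0.2 -0.2] w 34.1
-24 [26. 35. 41.] 10; -20 [35. 38. 43.] 4; -8 [26. 33. 35.] 6; -4 [14. 34. 37.] 19; 0 [10. 32. 36.] 41; 4 [10. 25. 33.] 62; 8 [10. 23. 31.] 51; 12 [12. 18. 30.] 24; 16 [ 9. 19. 21.] 4; 32 [5. 6. 6.] 4;
```

View pics/s3.png

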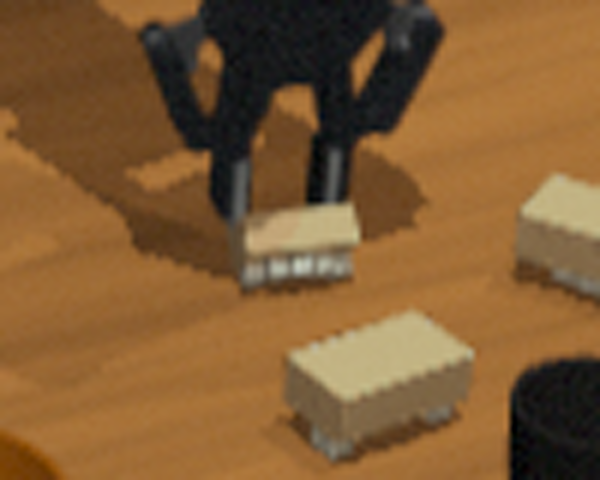

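The model is now tipped about 45°, with its teeth facing outward. I'll back off, go round to the near side and push the top over.

Call:
apply_moves(motion=[{"tx": 0.8,"ty": 0,"tz": 0,"turn": 0,"jaw": -0.2},{"tx": 1.6,"ty": 0,"tz": 0,"turn": 0,"jaw": -0.2},{"tx": 1.6,"ty": 0,"tz": -3.5,"turn": 0,"jaw": -0.2},{"tx": 1.6,"ty": 0,"tz": -6,"turn": 0,"jaw": -0.2},{"tx": 0,"ty": 0,"tz": -6,"turn": 0,"jaw": -0.2}])

```text
time_s: 5.18
position: [0.5142, 0.2434, 0.0684]
tool_rot: [[-0.972, 0.233, -0.005], [0.233, 0.972, -0.001], [0.005, -0.002, -1.0]]
ft_force: [0.4, 0.6, -0.5]
grip_width: 0.0343
```

```bash
python3 -c "
from h import *
go(606,219,6,76.4);prof('s4',cn='scene')"
```

```text
tx ty tz [-9.52 -0.22  6.2 ] turn 0.12 | t 5.18 pos [514.2 243.4  68.4] yaw 76.5 q6 -63.1 F [ 0.4  0.6 -0.5] w 34.3
-12 [30. 33. 35.] 13; -8 [29. 34. 37.] 21; -4 [15. 30. 35.] 27; 0 [13. 24. 35.] 52; 4 [ 8. 22. 31.] 63; 8 [11. 20. 27.] 30; 12 [ 4. 14. 19.] 7; 20 [4. 4. 5.] 3; 24 [5. 6. 6.] 3; 32 [4. 5. 6.] 4; 36 [5. 5. 5.] 3; 40 [5. 5. 6.] 4;
```

Call:
apply_moves(motion=[{"tx": -3.8,"ty": -0.2,"tz": 0,"turn": 0,"jaw": -0.2},{"tx": -7.7,"ty": -0.2,"tz": 0,"turn": 0,"jaw": -0.2},{"tx": -7.7,"ty": -0.2,"tz": 3.5,"turn": 0,"jaw": -0.2},{"tx": -7.7,"ty": -0.2,"tz": 5.3,"turn": 0,"jaw": -0.2},{"tx": -7.7,"ty": -0.2,"tz": 5.3,"turn": 0,"jaw": -0.2}])

```text
time_s: 5.65
position: [0.5891, 0.2213, 0.0085]
tool_rot: [[-0.972, 0.236, -0.012], [0.236, 0.972, -0.003], [0.011, -0.006, -1.0]]
ft_force: [-1.1, -0.9, -0.1]
grip_width: 0.0339
```

Call:
apply_moves(motion=[{"tx": 1.5,"ty": 0,"tz": 0,"turn": 0,"jaw": -0.2},{"tx": 2.0,"ty": 0,"tz": 0,"turn": 0,"jaw": -0.2},{"tx": 2.5,"ty": 0,"tz": -0.1,"turn": 0,"jaw": -0.2},{"tx": 3.0,"ty": 0,"tz": -0.2,"turn": 0,"jaw": -0.2},{"tx": 3.5,"ty": 0,"tz": -0.3,"turn": 0,"jaw": -0.2}])

```text
time_s: 6.07
position: [0.5552, 0.2299, 0.013]
tool_rot: [[-0.972, 0.235, -0.011], [0.235, 0.972, -0.003], [0.01, -0.005, -1.0]]
ft_force: [-0.7, 0.8, -0.9]
grip_width: 0.0341
```

```bash
python3 -c "
from h import *
go(606,219,6,76.4);prof('s5',cn='top');look('w6')"
```

```text
tx ty tz [-5.2   0.14  0.65] turn -0.01 | t 6.07 pos [555.2 229.9  13. ] yaw 76.4 q6 -65.2 F [-0.7  0.8 -0.9] w 34.1
-24 [12. 18. 22.] 6; -20 [26. 30. 34.] 8; -16 [30. 32. 35.] 10; -12 [28. 32. 33.] 10; -8 [28. 29. 32.] 9; -4 [15. 31. 32.] 5; 
zmax [29.6 30.6 31.2] all (array([530.2, 238.5]), array([52.4, 27.7], dtype=float32), np.float32(76.1)) top (array([525.9, 239.6]), array([52.1, 18.8], dtype=float32), np.float32(76.4)) n 9647 pix [ 253  219  146   71 9647]
tool x [13.5 39.6] y [-22.6  27.8]
12 17.0; 16 23.0; 20 30.0; 24 30.0; 28 30.0; 32 30.0; 36 26.0;
```

It is now on its side: top face 52 x 18.8 mm at 30 mm height, teeth on the near side. I'll press and drag again at the far top edge for the second quarter turn.

Call:
apply_moves(motion=[{"tx": -1.0,"ty": 0,"tz": -0.5,"turn": 0,"jaw": -0.2},{"tx": -1.0,"ty": 0,"tz": -4.0,"turn": 0,"jaw": -0.2},{"tx": 2,"ty": 0,"tz": -4.0,"turn": 0,"jaw": -0.2},{"tx": 4.83,"ty": 0,"tz": -4.0,"turn": 0,"jaw": -0.2},{"tx": 4.83,"ty": 0,"tz": -1.5,"turn": 0,"jaw": -0.2}])

```text
time_s: 6.58
position: [0.5065, 0.2429, 0.0323]
tool_rot: [[-0.972, 0.233, -0.006], [0.233, 0.972, -0.001], [0.006, -0.002, -1.0]]
ft_force: [2.5, 0.4, -0.5]
grip_width: 0.0339
```

```bash
python3 - <<'E'
from h import *
go(525.9-.972*(9.4+9),239.6+.235*(9.4+9),20.5,76.4)
prof('s6',525.9,239.6,cn='scene')
E
```

```text
tx ty tz [-0.13  0.14  1.18] turn 0.11 | t 6.58 pos [506.5 242.9  32.3] yaw 76.5 q6 -63.0 F [ 2.5  0.4 -0.5] w 33.9
-12 [29. 29. 37.] 6; -8 [28. 29. 31.] 7; -4 [31. 33. 34.] 7; 0 [29. 31. 33.] 15; 4 [21. 31. 34.] 17; 8 [16. 27. 33.] 40; 12 [ 9. 24. 33.] 45; 16 [ 8. 18. 31.] 44; 20 [ 6. 18. 23.] 27; 24 [ 5. 21. 29.] 5; 28 [4. 5. 5.] 3; 40 [4. 5. 6.] 5;
```

Call:
apply_moves(motion=[{"tx": -0.1,"ty": 0,"tz": 1.6,"turn": 0,"jaw": -0.2},{"tx": 0.6,"ty": 0,"tz": 1.65,"turn": 0,"jaw": -0.2},{"tx": 1.35,"ty": 0,"tz": 1.85,"turn": 0,"jaw": -0.2},{"tx": 2.0,"ty": 0,"tz": 2.25,"turn": 0,"jaw": -0.2},{"tx": 2.6,"ty": 0,"tz": 2.8,"turn": 0,"jaw": -0.2}])

```text
time_s: 7.05
position: [0.4796, 0.2479, -0.0012]
tool_rot: [[-0.972, 0.234, -0.012], [0.234, 0.972, -0.003], [0.011, -0.006, -1.0]]
ft_force: [-0.5, -0.0, 0.3]
grip_width: 0.0344
```

```bash
python3 - <<'E'
from h import *
go(525.9,239.6,20.5,76.4)
prof('s7',515,242,cn='scene')
E
```

```text
tx ty tz [-4.67  0.27 -2.22] turn 0.09 | t 7.05 pos [479.6 247.9  -1.2] yaw 76.5 q6 -61.8 F [-0.5 -0.   0.3] w 34.4
-28 [19. 32. 40.] 14; -24 [18. 23. 36.] 8; 0 [28. 29. 29.] 3; 4 [29. 31. 31.] 8; 8 [30. 32. 35.] 10; 12 [30. 32. 34.] 11; 16 [17. 29. 34.] 29; 20 [ 6. 25. 34.] 55; 24 [11. 25. 32.] 34; 28 [ 9. 17. 24.] 38; 32 [ 8. 19. 26.] 27; 36 [ 5.  5. 17.] 4; 40 [4. 5. 5.] 4;
```

View pics/s7.png

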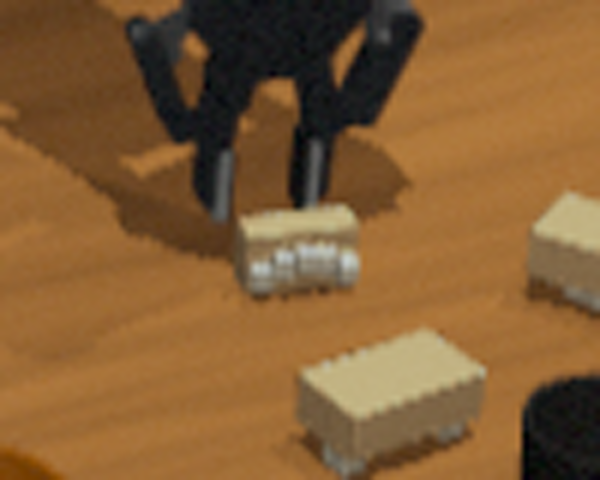

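The tip slid off and the model is still on its side. I'll lift, measure again and press harder, reading the force.

Call:
apply_moves(motion=[{"tx": 0.5,"ty": 0,"tz": -3,"turn": 0,"jaw": -0.2},{"tx": -1,"ty": 0,"tz": -6,"turn": 0,"jaw": -0.2},{"tx": -5,"ty": 0,"tz": -6,"turn": 0,"jaw": -0.2},{"tx": -7.5,"ty": 0,"tz": -6,"turn": 0,"jaw": -0.2},{"tx": -7.5,"ty": 0,"tz": -5,"turn": 0,"jaw": -0.2}])

```text
time_s: 7.52
position: [0.557, 0.2295, 0.0488]
tool_rot: [[-0.972, 0.235, -0.007], [0.235, 0.972, -0.002], [0.006, -0.004, -1.0]]
ft_force: [-1.0, -0.2, 0.7]
grip_width: 0.0337
```

```bash
python3 - <<'E'
from h import *
go(525.9,239.6,20.5,76.4)
look('w7')
E
```

```text
tx ty tz [3.24 0.26 2.85] turn -0.01 | t 7.52 pos [557.  229.5  48.8] yaw 76.4 q6 -65.2 F [-1.  -0.2  0.7] w 33.7
zmax [29.2 30.3 30.8] all (array([531.3, 238.3]), array([52.1, 27.3], dtype=float32), np.float32(76.3)) top (array([527.1, 239.3]), array([52.1, 18.5], dtype=float32), np.float32(76.4)) n 6739 pix [ 266  194  118   65 6739]
tool x [ 9.7 36.1] y [-21.8  28.6]
8 21.0; 12 22.0; 16 30.0; 20 30.0; 24 30.0; 28 30.0; 32 28.0;
```

Call:
apply_moves(motion=[{"tx": 2.5,"ty": 0.2,"tz": 0,"turn": 0,"jaw": -0.2},{"tx": 4.45,"ty": 0.2,"tz": 0,"turn": 0,"jaw": -0.2},{"tx": 4.45,"ty": 0.2,"tz": 2.2,"turn": 0,"jaw": -0.2},{"tx": 4.45,"ty": 0.2,"tz": 2.5,"turn": 0,"jaw": -0.2}])

```text
time_s: 7.9
position: [0.5067, 0.2422, 0.0188]
tool_rot: [[-0.972, 0.234, -0.02], [0.234, 0.972, -0.005], [0.018, -0.009, -1.0]]
ft_force: [-1.7, -0.2, -0.9]
grip_width: 0.0341
```

Call:
apply_moves(motion=[{"tx": 0,"ty": 0,"tz": 0.3,"turn": 0,"jaw": -0.2},{"tx": 0,"ty": 0,"tz": 0.6,"turn": 0,"jaw": -0.2},{"tx": 0,"ty": 0,"tz": 0.6,"turn": 0,"jaw": -0.2}])

```text
time_s: 8.15
position: [0.5065, 0.2421, 0.0126]
tool_rot: [[-0.972, 0.234, -0.021], [0.234, 0.972, -0.005], [0.019, -0.009, -1.0]]
ft_force: [-0.6, -0.9, 0.2]
grip_width: 0.0343
```

Call:
apply_moves(motion=[{"tx": 0,"ty": 0,"tz": 0.3,"turn": 0,"jaw": -0.2},{"tx": 0,"ty": 0,"tz": 0.3,"turn": 0,"jaw": -0.2}])

```text
time_s: 8.32
position: [0.5066, 0.242, 0.0095]
tool_rot: [[-0.972, 0.234, -0.02], [0.234, 0.972, -0.005], [0.019, -0.009, -1.0]]
ft_force: [0.5, -0.6, 0.1]
grip_width: 0.0342
```

Call:
apply_moves(motion=[{"tx": 0.2,"ty": 0,"tz": -1,"turn": 0,"jaw": -0.2},{"tx": 0,"ty": 0,"tz": -1.6,"turn": 0,"jaw": -0.2},{"tx": -0.5,"ty": 0,"tz": -1.5,"turn": 0,"jaw": -0.2},{"tx": -0.6,"ty": 0,"tz": -1.3,"turn": 0,"jaw": -0.2},{"tx": -0.6,"ty": 0,"tz": -1.3,"turn": 0,"jaw": -0.2}])

```text
time_s: 8.73
position: [0.5131, 0.2404, 0.0222]
tool_rot: [[-0.972, 0.234, -0.02], [0.235, 0.972, -0.005], [0.019, -0.009, -1.0]]
ft_force: [0.0, 0.1, -0.6]
grip_width: 0.0345
```

Call:
apply_moves(motion=[{"tx": 0,"ty": 0,"tz": 0.3,"turn": 0,"jaw": -0.2},{"tx": 0,"ty": 0,"tz": 0.4,"turn": 0,"jaw": -0.2},{"tx": 0,"ty": 0,"tz": 0.4,"turn": 0,"jaw": -0.2}])

```text
time_s: 8.98
position: [0.5134, 0.2406, 0.0208]
tool_rot: [[-0.972, 0.234, -0.018], [0.234, 0.972, -0.004], [0.016, -0.008, -1.0]]
ft_force: [-7.9, -2.4, 27.4]
grip_width: 0.034
```

```bash
python3 - <<'E'
from h import *
go(518.1-.972*8,241.4+.235*8,18,76.4)
E
```

```text
tx ty tz [0.36 0.2  0.29] turn 0.05 | t 8.98 pos [513.4 240.6  20.8] yaw 76.5 q6 -63.3 F [-7.9 -2.4 27.4] w 34.0
```

Contact is now confirmed: the tips meet the 30 mm top at TCP z 20.8, with 27 N. I'll drag outward while keeping the press on.

Call:
apply_moves(motion=[{"tx": 0.4,"ty": 0,"tz": 0.25,"turn": 0,"jaw": -0.2},{"tx": 1.0,"ty": 0,"tz": 0.25,"turn": 0,"jaw": -0.2},{"tx": 1.6,"ty": 0,"tz": 0.4,"turn": 0,"jaw": -0.2},{"tx": 2.2,"ty": 0,"tz": 0.7,"turn": 0,"jaw": -0.2},{"tx": 2.7,"ty": 0,"tz": 1.1,"turn": 0,"jaw": -0.2}])

```text
time_s: 9.4
position: [0.4863, 0.247, 0.0099]
tool_rot: [[-0.972, 0.234, -0.018], [0.234, 0.972, -0.004], [0.017, -0.008, -1.0]]
ft_force: [-0.2, 0.0, -0.1]
grip_width: 0.0342
```

```bash
python3 - <<'E'
from h import *
go(525.9,239.6,20.5,76.4)
prof('s8',515,242,cn='scene')
prof('s9',515,242,cn='top')
E
```

```text
tx ty tz [-4.01  0.2  -1.12] turn 0.06 | t 9.4 pos [486.3 247.    9.9] yaw 76.5 q6 -62.0 F [-0.2  0.  -0.1] w 34.2
-20 [28. 37. 44.] 8; -16 [29. 30. 41.] 8; -12 [29. 32. 35.] 9; -8 [27. 32. 35.] 14; -4 [28. 32. 34.] 13; 0 [ 8. 27. 35.] 32; 4 [ 8. 25. 33.] 47; 8 [ 9. 18. 32.] 54; 12 [ 5. 19. 32.] 28; 16 [ 5. 22. 31.] 16; 20 [ 4.  4. 19.] 3; 40 [4. 4. 7.] 5; 
-20 [21. 23. 25.] 5; -16 [27. 28. 30.] 21; -12 [24. 26. 29.] 27; -8 [24. 28. 32.] 25; -4 [24. 32. 34.] 28; 0 [28. 30. 33.] 35; 4 [18. 22. 30.] 36; 8 [16. 18. 26.] 45; 12 [ 9. 15. 18.] 6;
```

It slid along with the tip, because I was about 6 mm inside the edge. I'll measure again and press within about 2.5 mm of the edge.

Call:
apply_moves(motion=[{"tx": 0.5,"ty": 0,"tz": -3,"turn": 0,"jaw": -0.2},{"tx": -1,"ty": 0,"tz": -5,"turn": 0,"jaw": -0.2},{"tx": -4.5,"ty": 0,"tz": -5,"turn": 0,"jaw": -0.2},{"tx": -6.5,"ty": 0,"tz": -4.5,"turn": 0,"jaw": -0.2},{"tx": -6.5,"ty": 0,"tz": -4,"turn": 0,"jaw": -0.2}])

```text
time_s: 9.92
position: [0.5535, 0.2307, 0.0479]
tool_rot: [[-0.972, 0.236, -0.017], [0.236, 0.972, -0.005], [0.015, -0.008, -1.0]]
ft_force: [-0.7, -1.1, 0.2]
grip_width: 0.0341
```

```bash
python3 - <<'E'
from h import *
go(525.9,239.6,20.5,76.4)
look('w8')
E
```

```text
tx ty tz [2.86 0.24 2.78] turn -0.04 | t 9.92 pos [553.5 230.7  47.9] yaw 76.4 q6 -65.0 F [-0.7 -1.1  0.2] w 34.1
zmax [18.4 26.9 27.5] all (array([503.7, 245.1]), array([52.2, 30.4], dtype=float32), np.float32(76.3)) top (array([504.1, 245. ]), array([49.3, 18. ], dtype=float32), np.float32(75.7)) n 7682 pix [ 267  141  116   68 7682]
tool x [33.7 63.2] y [-22.3  28. ]
33 18.0; 37 18.0; 41 25.0; 45 26.0; 49 26.0; 53 19.0; 57 18.0; 61 17.0;
```

The model is now teeth up: base top at 18 mm, teeth at 27 mm, footprint 52 x 30 mm, centre (503.7, 245.1), yaw 76.3°. I'll open, move over it and grip it by the ends.

```bash
python3 - <<'E'
from h import *
go(503.7+0.3,245.1-1.5,50,76.3)
E
```

```text
tx ty tz [ 4.83  0.12 -0.28] turn 0.09 | t 9.97 pos [550.6 231.   46.3] yaw 76.4 q6 -64.9 F [-1.4  0.6 -0.7] w 34.4
```

Call:
apply_moves(motion=[{"tx": 0,"ty": 0,"tz": -1,"turn": 0,"jaw": 1},{"tx": 2.5,"ty": 0.1,"tz": -1,"turn": 0,"jaw": 1},{"tx": 4.8,"ty": 0.1,"tz": -1,"turn": 0,"jaw": 1},{"tx": 4.8,"ty": 0.1,"tz": 0,"turn": 0,"jaw": 1},{"tx": 4.8,"ty": 0.1,"tz": 0,"turn": 0,"jaw": 1}])

```text
time_s: 10.38
position: [0.5024, 0.2437, 0.0467]
tool_rot: [[-0.972, 0.234, -0.024], [0.234, 0.972, -0.006], [0.022, -0.011, -1.0]]
ft_force: [1.0, -0.6, 0.9]
grip_width: 0.0855
```

```bash
python3 - <<'E'
from h import *
go(504,243.6,0,76.3)
c=cam('wrist'); im,d=get_image('wrist'); P=cloud('wrist',d,c)*1000
s=telemetry.observe(); R=np.array(s['tool_rot']);p0=np.array(s['position'])*1000; T=(P-p0)@R
m=(d>0)&(abs(T[...,0])<14)&(abs(T[...,1])<70)&(P[...,2]>30)&(T[...,2]>-45)
print('tip max tool z',np.percentile(T[m][:,2],[90,99,100]).round(1))
v,u=np.where(m)
for side in (m&(T[...,1]<0),m&(T[...,1]>0)):
    print(np.percentile(T[side],[1,50,99],axis=0).round(1).tolist())
E
```

```text
tx ty tz [-0.25  0.08  4.67] turn 0.18 | t 10.38 pos [502.4 243.7  46.7] yaw 76.5 q6 -62.8 F [ 1.  -0.6  0.9] w 85.5
tip max tool z [-25.4 -21.1 -19.5]
[[-9.1, -55.2, -44.8], [8.3, -42.2, -35.4], [13.1, -41.6, -21.1]]
[[-9.0, 43.0, -44.8], [8.3, 43.6, -35.3], [13.2, 56.7, -21.2]]
```

Call:
apply_moves(motion=[{"tx": -0.2,"ty": 0.1,"tz": 2,"turn": 0,"jaw": 1},{"tx": -0.2,"ty": 0.1,"tz": 4,"turn": 0,"jaw": 1},{"tx": -0.2,"ty": 0.1,"tz": 5.2,"turn": 0,"jaw": 1},{"tx": -0.2,"ty": 0.1,"tz": 5.5,"turn": 0,"jaw": 1},{"tx": -0.2,"ty": 0.1,"tz": 5.5,"turn": 0,"jaw": 1}])

```text
time_s: 10.85
position: [0.5049, 0.2435, -0.0083]
tool_rot: [[-0.972, 0.235, -0.023], [0.235, 0.972, -0.006], [0.021, -0.011, -1.0]]
ft_force: [0.1, -0.3, -0.5]
grip_width: 0.0857
```

Call:
apply_moves(motion=[{"tx": 0,"ty": 0,"tz": 0,"turn": 0,"jaw": 0},{"tx": 0,"ty": 0,"tz": 0,"turn": 0,"jaw": 0},{"tx": 0,"ty": 0,"tz": 0,"turn": 0,"jaw": 0},{"tx": 0,"ty": 0,"tz": 0,"turn": 0,"jaw": 0}], squeeze=40)

```text
time_s: 11.18
position: [0.5056, 0.2436, -0.0072]
tool_rot: [[-0.972, 0.235, -0.021], [0.235, 0.972, -0.005], [0.02, -0.01, -1.0]]
ft_force: [-0.7, -1.1, 4.8]
grip_width: 0.0511
```

```bash
python3 - <<'E'
from h import *
go(504,243.6,0,76.3)
E
```

```text
tx ty tz [ 0.17 -0.05 -0.72] turn 0.12 | t 11.18 pos [505.6 243.6  -7.2] yaw 76.4 q6 -62.8 F [-0.7 -1.1  4.8] w 51.1
```

Call:
apply_moves(motion=[{"tx": 0,"ty": 0,"tz": -1,"turn": 0,"jaw": -0.2},{"tx": 0,"ty": 0,"tz": -4,"turn": 0,"jaw": -0.2},{"tx": 0,"ty": 0,"tz": -8,"turn": 0,"jaw": -0.2},{"tx": 0,"ty": 0,"tz": -12,"turn": 0,"jaw": -0.2},{"tx": 0,"ty": 0,"tz": -16,"turn": 0,"jaw": -0.2}])

```text
time_s: 11.6
position: [0.5085, 0.2444, 0.1556]
tool_rot: [[-0.972, 0.235, -0.021], [0.235, 0.972, -0.005], [0.019, -0.01, -1.0]]
ft_force: [2.0, 0.6, -1.0]
grip_width: 0.051
```

```bash
python3 - <<'E'
from h import *
go(582.4,-203.2,150,106.4)
E
```

```text
tx ty tz [-17.71 -41.76   0.63] turn -29.98 | t 11.6 pos [508.5 244.4 155.6] yaw 76.4 q6 -62.8 F [ 2.   0.6 -1. ] w 51.0
```

Call:
apply_moves(motion=[{"tx": -1.5,"ty": -3.5,"tz": 0,"turn": -4,"jaw": -0.2},{"tx": -3,"ty": -7,"tz": 0,"turn": -10,"jaw": -0.2},{"tx": -4.5,"ty": -10.5,"tz": 0,"turn": -17,"jaw": -0.2},{"tx": -6,"ty": -14,"tz": 0,"turn": -24,"jaw": -0.2},{"tx": -7.5,"ty": -17.5,"tz": 0,"turn": -30,"jaw": -0.2}])

```text
time_s: 12.02
position: [0.5398, 0.0569, 0.1569]
tool_rot: [[-0.958, -0.285, -0.02], [-0.285, 0.959, -0.005], [0.021, 0.001, -1.0]]
ft_force: [0.3, 1.0, -0.5]
grip_width: 0.0512
```

```bash
python3 - <<'E'
from h import *
go(582.4,-203.2,150,106.4)
E
```

```text
tx ty tz [  3.31 -26.15   0.74] turn 0.13 | t 12.02 pos [539.8  56.9 156.9] yaw 106.5 q6 -112.7 F [ 0.3  1.  -0.5] w 51.2
```

Call:
apply_moves(motion=[{"tx": 0.5,"ty": -4,"tz": 0,"turn": 0,"jaw": -0.2},{"tx": 1,"ty": -8,"tz": 0,"turn": 0,"jaw": -0.2},{"tx": 1.5,"ty": -12,"tz": 0,"turn": 0,"jaw": -0.2},{"tx": 2,"ty": -16,"tz": 0,"turn": 0,"jaw": -0.2},{"tx": 2.6,"ty": -20,"tz": 0,"turn": 0,"jaw": -0.2}])

```text
time_s: 12.43
position: [0.5717, -0.1442, 0.1584]
tool_rot: [[-0.958, -0.284, -0.02], [-0.284, 0.959, -0.005], [0.02, 0.0, -1.0]]
ft_force: [1.5, 0.2, -0.5]
grip_width: 0.0514
```

Call:
apply_moves(motion=[{"tx": 0.3,"ty": -3,"tz": 0,"turn": 0,"jaw": -0.2},{"tx": 0.5,"ty": -4.8,"tz": 0,"turn": 0,"jaw": -0.2},{"tx": 0.5,"ty": -4.8,"tz": 0,"turn": 0,"jaw": -0.2},{"tx": 0.5,"ty": -4.8,"tz": 0,"turn": 0,"jaw": -0.2}])

```text
time_s: 12.77
position: [0.5803, -0.1921, 0.1588]
tool_rot: [[-0.959, -0.283, -0.02], [-0.283, 0.959, -0.005], [0.02, 0.001, -1.0]]
ft_force: [-0.5, -0.1, -0.7]
grip_width: 0.0511
```

```bash
python3 - <<'E'
from h import *
go(582.4,-201.9,130,106.4)
# carried model from the wrist depth
c=cam('wrist'); im,d=get_image('wrist'); P=cloud('wrist',d,c)*1000; cv2.imwrite('pics/w9.png',im[:,:,::-1])
s=telemetry.observe(); R=np.array(s['tool_rot']);p0=np.array(s['position'])*1000; T=(P-p0)@R
hsv=cv2.cvtColor(im,cv2.COLOR_RGB2HSV)
m=(d>0)&(abs(T[...,0])<25)&(abs(T[...,1])<24)&(P[...,2]>140)&(T[...,2]>-40)
print(m.sum(),np.percentile(T[m],[1,10,50,90,99],axis=0).round(1).tolist())
for a in range(-20,22,3):
    j=m&(T[...,0]>=a)&(T[...,0]<a+3)
    if j.sum()>5: print(a,np.median(T[...,2][j]).round(1),j.sum(),end='; ')
# vise again: fixed/moving jaw tops
for lo,hi in [(88,98)]:
    mm=((P[...,2]>lo)&(P[...,2]<hi)&(d>0)).astype(np.uint8); k,l,st,_=cv2.connectedComponentsWithStats(mm)
    for i in range(1,k):
        if st[i,4]>150: print(st[i],rect(P[l==i]/1000))
E
```

```text
tx ty tz [ 0.02 -1.    2.88] turn 0.04 | t 12.77 pos [ 580.3 -192.1  158.8] yaw 106.4 q6 -135.3 F [-0.5 -0.1 -0.7] w 51.1
12369 [[-11.6, -23.5, -34.7], [-5.1, -19.3, -33.8], [9.0, 0.1, -25.3], [17.2, 19.2, -16.3], [17.6, 23.5, -8.4]]
-14 -24.7 246; -11 -25.0 580; -8 -25.7 431; -5 -33.6 428; -2 -33.6 714; 1 -33.3 1435; 4 -31.6 1346; 7 -29.8 1642; 10 -25.2 1500; 13 -24.5 1036; 16 -18.1 3011; [ 267  154   74   46 3292] (array([ 539.4, -212.7]), array([40. , 24.5], dtype=float32), np.float32(106.7))
```

View pics/w9.png

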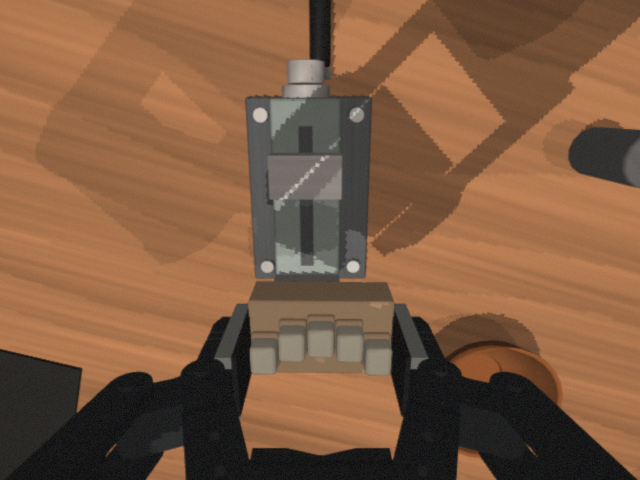

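The carried model is teeth up and level, with the moving jaw at (304,176). I'll align it and lower it onto the slideway.

Call:
apply_moves(motion=[{"tx": -0.1,"ty": -1.0,"tz": 0,"turn": 0,"jaw": -0.2},{"tx": -0.1,"ty": -1.0,"tz": 2,"turn": 0,"jaw": -0.2},{"tx": -0.1,"ty": -1.0,"tz": 4.5,"turn": 0,"jaw": -0.2},{"tx": -0.1,"ty": -1.0,"tz": 5.5,"turn": 0,"jaw": -0.2},{"tx": -0.1,"ty": -1.0,"tz": 5.5,"turn": 0,"jaw": -0.2}])

```text
time_s: 13.23
position: [0.5821, -0.1995, 0.1017]
tool_rot: [[-0.958, -0.285, -0.024], [-0.285, 0.958, -0.003], [0.024, 0.004, -1.0]]
ft_force: [0.8, -0.2, -1.2]
grip_width: 0.0511
```

```bash
python3 - <<'E'
from h import *
go(582.5,-201.7,71,106.5)
E
```

```text
tx ty tz [-0.05 -0.24  3.07] turn 0.07 | t 13.23 pos [ 582.1 -199.5  101.7] yaw 106.6 q6 -135.9 F [ 0.8 -0.2 -1.2] w 51.1
```

Call:
apply_moves(motion=[{"tx": -0.05,"ty": -0.25,"tz": 1,"turn": 0,"jaw": -0.2},{"tx": -0.05,"ty": -0.25,"tz": 2,"turn": 0,"jaw": -0.2},{"tx": -0.05,"ty": -0.25,"tz": 2.8,"turn": 0,"jaw": -0.2},{"tx": -0.05,"ty": -0.25,"tz": 3.0,"turn": 0,"jaw": -0.2},{"tx": -0.05,"ty": -0.25,"tz": 3.0,"turn": 0,"jaw": -0.2}])

```text
time_s: 13.65
position: [0.5825, -0.2018, 0.0715]
tool_rot: [[-0.958, -0.285, -0.024], [-0.285, 0.958, -0.002], [0.024, 0.005, -1.0]]
ft_force: [0.4, 1.0, -0.1]
grip_width: 0.0511
```

```bash
python3 - <<'E'
from h import *
go(582.5,-201.7,71,106.5)
E
```

```text
tx ty tz [-0.    0.01  0.05] turn 0.08 | t 13.65 pos [ 582.5 -201.8   71.5] yaw 106.6 q6 -136.0 F [ 0.4  1.  -0.1] w 51.1
```

No contact yet. I'll go down in small steps.

Call:
apply_moves(motion=[{"tx": 0,"ty": 0,"tz": 0.1,"turn": 0,"jaw": -0.2},{"tx": 0,"ty": 0,"tz": 0.2,"turn": 0,"jaw": -0.2},{"tx": 0,"ty": 0,"tz": 0.2,"turn": 0,"jaw": -0.2}])

```text
time_s: 13.9
position: [0.5827, -0.2019, 0.071]
tool_rot: [[-0.958, -0.285, -0.023], [-0.285, 0.958, -0.003], [0.023, 0.003, -1.0]]
ft_force: [-2.9, 2.3, 8.3]
grip_width: 0.0512
```

Call:
apply_moves(motion=[{"tx": 0,"ty": 0,"tz": 0,"turn": 0,"jaw": 0.7},{"tx": 0,"ty": 0,"tz": 0,"turn": 0,"jaw": 0.7},{"tx": 0,"ty": 0,"tz": -2,"turn": 0,"jaw": 0.7},{"tx": 0,"ty": 0,"tz": -5,"turn": 0,"jaw": 0.7},{"tx": 0,"ty": 0,"tz": -8,"turn": 0,"jaw": 0.7}])

```text
time_s: 14.32
position: [0.5842, -0.2015, 0.1513]
tool_rot: [[-0.958, -0.285, -0.025], [-0.285, 0.958, -0.002], [0.024, 0.005, -1.0]]
ft_force: [0.9, -0.0, 0.8]
grip_width: 0.0726
```

Call:
apply_moves(motion=[{"tx": 3,"ty": 0,"tz": 0,"turn": 0,"jaw": 0},{"tx": 7,"ty": 0,"tz": 0,"turn": 0,"jaw": 0},{"tx": 11,"ty": 0,"tz": 0,"turn": 0,"jaw": 0},{"tx": 13.5,"ty": 0,"tz": 0,"turn": 0,"jaw": 0},{"tx": 13.5,"ty": 0,"tz": 0,"turn": 0,"jaw": 0}])

```text
time_s: 14.73
position: [0.4515, -0.2408, 0.155]
tool_rot: [[-0.959, -0.283, -0.026], [-0.283, 0.959, -0.002], [0.025, 0.005, -1.0]]
ft_force: [1.3, 0.1, 1.5]
grip_width: 0.0427
```

```bash
cat >> h.py <<'E'
e=np.array([np.cos(np.radians(16.4)),np.sin(np.radians(16.4))]); n=np.array([-e[1],e[0]]); O=np.array([572.3,-204.3])
def V(x,y): return O+x*e+y*n
def vise(cn='top'):
    im,d=get_image(cn); P=cloud(cn,d)*1000; X=P[...,:2]-O; x=X@e; y=X@n; hsv=cv2.cvtColor(im,cv2.COLOR_RGB2HSV)
    ok=(d>0)&(abs(x)<180)&(abs(y)<70)
    g=ok&(hsv[...,0]>8)&(hsv[...,0]<40)&(hsv[...,1]>50)&(P[...,2]>84)&(abs(x)<60)
    if g.sum()>10: print(cn,'model',g.sum(),'z',np.percentile(P[g][:,2],[10,50,90]).round(1),'x',np.percentile(x[g],[1,99]).round(1),'y',np.percentile(y[g],[1,99]).round(1),rect(P[g]/1000))
    t=ok&(P[...,2]>89)&(P[...,2]<98)&(hsv[...,1]<45)&(abs(y)<25)&(x>-80)
    for nm,j in (('moving',t&(x<0)),('fixed',t&(x>25))): print(nm,j.sum(),np.percentile(x[j],[1,99]).round(1) if j.sum() else '',np.percentile(y[j],[1,99]).round(1) if j.sum() else '')
    h=ok&(x<-85)&(x>-150)&(P[...,2]>8)&(P[...,2]<110)&(hsv[...,2]<80)
    if h.sum(): print('handle',h.sum(),'x',np.percentile(x[h],[2,98]).round(1),'y',np.percentile(y[h],[2,50,98]).round(1),'z',np.percentile(P[h][:,2],[5,50,95]).round(1))
    return im
E
python3 - <<'E'
from h import *
go(*V(-122,10.6),100,106.5)
vise('top'); im=vise('scene')
cv2.imwrite('pics/s10.png',cv2.resize(im[205:300,190:310,::-1],None,fx=6,fy=6,interpolation=2)); np.save('pics/s.npy',im)
E
```

```text
tx ty tz [-0.56  1.12  5.49] turn -0.08 | t 14.73 pos [ 451.5 -240.8  155. ] yaw 106.4 q6 -146.9 F [1.3 0.1 1.5] w 42.7
top model 700 z [ 94.8 429.1 452.4] x [-59.8  24.1] y [-25.   32.4] (array([ 554.4, -207.4]), array([90.3, 54.4], dtype=float32), np.float32(9.8))
moving 247 [-45.2 -21.8] [-19.6  19.5]
fixed 259 [30.1 54.6] [-19.5  20.2]
handle 145 x [-134.6  -87.5] y [ 2.1 10.2 14.7] z [28.3 33.5 44.3]
scene model 702 z [ 93.3 412.1 442.4] x [-59.7  31.2] y [-28.3  34.8] (array([ 567.2, -205. ]), array([119. ,  57.1], dtype=float32), np.float32(7.7))
moving 123 [-48.  -17.6] [-20.3  16.9]
fixed 136 [29.7 59. ] [-21.2  18.3]
handle 43 x [-142.8 -108.8] y [-2.1  3.9  9.6] z [26.9 34.2 37.8]
```

View pics/s10.png

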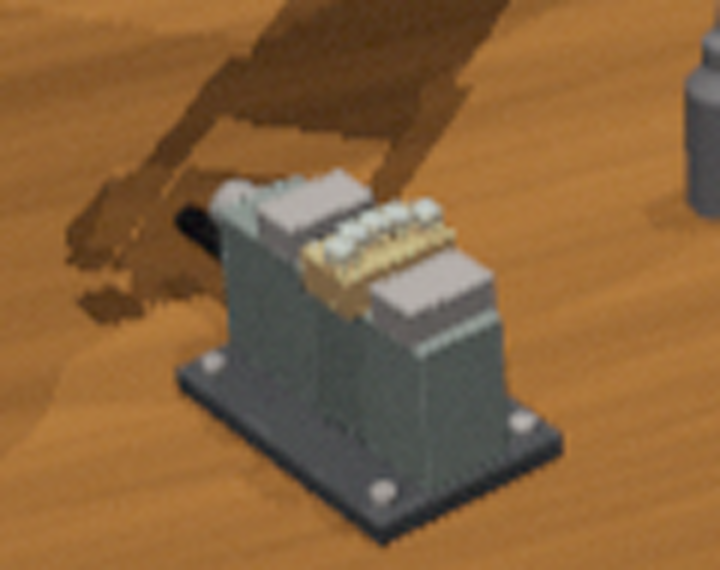

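The model stands teeth up between the jaws, with its long sides facing them. Next is the crank handle, at vise (-120, about 9.5, 28).

```bash
python3 - <<'E'
from h import *
go(*V(-124,8.5),50,106.4);go(*V(-124,8.5),4,106.4)
E
```

```text
tx ty tz [-0.15  0.96 10.51] turn 0.1 | t 14.83 pos [ 454.7 -240.4  155. ] yaw 106.5 q6 -146.7 F [-0.3  0.4  0. ] w 42.6
tx ty tz [-0.26  0.94 15.1 ] turn 0.1 | t 14.83 pos [ 454.7 -240.4  155. ] yaw 106.5 q6 -146.7 F [-0.3  0.4  0. ] w 42.6
```

Call:
apply_moves(motion=[{"tx": -0.2,"ty": 0.95,"tz": 3,"turn": 0,"jaw": 0},{"tx": -0.2,"ty": 0.95,"tz": 7,"turn": 0,"jaw": 0},{"tx": -0.2,"ty": 0.95,"tz": 9,"turn": 0,"jaw": 0},{"tx": -0.2,"ty": 0.95,"tz": 9.5,"turn": 0,"jaw": 0},{"tx": -0.2,"ty": 0.95,"tz": 9.5,"turn": 0,"jaw": 0}])

```text
time_s: 15.25
position: [0.4522, -0.2306, 0.059]
tool_rot: [[-0.958, -0.285, -0.025], [-0.285, 0.959, -0.001], [0.025, 0.006, -1.0]]
ft_force: [-0.4, -0.1, 0.1]
grip_width: 0.0427
```

```bash
python3 - <<'E'
from h import *
go(*V(-124,8.5),4,106.4)
vise('top')
c=cam('wrist'); im,d=get_image('wrist'); P=cloud('wrist',d,c)*1000; X=P[...,:2]-O; x=X@e;y=X@n
m=(d>0)&(P[...,2]>15)&(P[...,2]<50)&(abs(y)<40)&(x<-95)&(x>-150)
if m.sum(): print('handle wrist',m.sum(),np.percentile(x[m],[2,98]).round(1),np.percentile(y[m],[2,50,98]).round(1),np.percentile(P[m][:,2],[50,95]).round(1))
E
```

```text
tx ty tz [-0.   -0.05  5.5 ] turn 0.14 | t 15.25 pos [ 452.2 -230.6   59. ] yaw 106.5 q6 -145.8 F [-0.4 -0.1  0.1] w 42.7
top model 660 z [ 94.6 334.9 359.3] x [-59.7  24.1] y [-25.3  46.8] (array([ 551.6, -202.6]), array([100. ,  56.8], dtype=float32), np.float32(0.4))
moving 247 [-45.2 -21.8] [-19.4  19.9]
fixed 250 [30.1 54.7] [-19.7  19.7]
handle 1 x [-88.7 -88.7] y [14.1 14.1 14.1] z [28. 28. 28.]
handle wrist 2946 [-145.6  -95.1] [ 2.7  8.9 15.8] [33.5 41.9]
```

Call:
apply_moves(motion=[{"tx": 0,"ty": 0,"tz": 2.5,"turn": 0,"jaw": 0},{"tx": 0,"ty": -0.03,"tz": 4.5,"turn": 0,"jaw": 0},{"tx": 0,"ty": -0.03,"tz": 5.4,"turn": 0,"jaw": 0},{"tx": 0,"ty": -0.03,"tz": 5.5,"turn": 0,"jaw": 0},{"tx": 0,"ty": -0.03,"tz": 5.5,"turn": 0,"jaw": 0}])

```text
time_s: 15.77
position: [0.4523, -0.2323, 0.0069]
tool_rot: [[-0.958, -0.285, -0.021], [-0.285, 0.959, -0.005], [0.022, 0.001, -1.0]]
ft_force: [-0.3, 0.2, -0.1]
grip_width: 0.043
```

Call:
apply_moves(motion=[{"tx": 0,"ty": 0,"tz": 0,"turn": 0,"jaw": -1},{"tx": 0,"ty": 0,"tz": 0,"turn": 0,"jaw": -1},{"tx": 0,"ty": 0,"tz": 0,"turn": 0,"jaw": -1},{"tx": 0,"ty": 0,"tz": 0,"turn": 0,"jaw": -1},{"tx": 0,"ty": 0,"tz": 0,"turn": 0,"jaw": -1}], squeeze=40)

```text
time_s: 16.18
position: [0.453, -0.2325, 0.0078]
tool_rot: [[-0.958, -0.285, -0.019], [-0.285, 0.959, -0.006], [0.02, -0.0, -1.0]]
ft_force: [0.1, 1.2, 7.1]
grip_width: 0.0122
```

```bash
python3 - <<'E'
from h import *
go(*V(-124,8.5),4,106.4)
s=telemetry.observe(); p=np.array(s['position'])*1000; print('vise xy',(p[:2]-O)@e,(p[:2]-O)@n)
E
```

```text
tx ty tz [0.15 0.19 0.39] turn 0.13 | t 16.18 pos [ 453.  -232.5    7.8] yaw 106.5 q6 -145.7 F [0.1 1.2 7.1] w 12.2
vise xy -122.45922593779007 6.6069401818590405
```

```bash
cat >> h.py <<'E'
def crank(step,nr=5,yc=-2.7,zc=41.5,end=99,a0=0):
    s=telemetry.observe(); R=np.array(s['tool_rot']); p=np.array(s['position'])*1000
    y=(p[:2]-O)@n-yc; z=p[2]-zc; a=np.arctan2(-y,z)%(2*np.pi); a+=2*np.pi*round((a0-a)/(2*np.pi))
    print('angle',round(a,3),'radius',round(np.hypot(y,z),2),'F',np.round(s['ft_force'],1),'w',round(s['grip_width']*1000,1),'q6',s['q'][5].round(1),'t',round(s['time_s'],2))
    for i in range(1,nr+1):
        b=min(a+step*i,end); dy=-35*np.sin(b)-y; dz=35*np.cos(b)-z; D=np.array([n[0]*dy,n[1]*dy,dz])
        D[:2]+=e*(-122.5-(p[:2]-O)@e); q=R.T@D/10; print(round(b,2),q.round(2).tolist())
E
python3 -c "
from h import *
crank(.35,a0=3.4)"
```

```text
angle 3.411 radius 34.92 F [0.1 1.2 7.1] w 12.2 q6 -145.7 t 16.18
3.76 [0.01, 1.1, -0.52]
4.11 [0.03, 1.96, -1.39]
4.46 [0.05, 2.46, -2.5]
4.81 [0.07, 2.55, -3.71]
5.16 [0.1, 2.22, -4.88]
```

Call:
apply_moves(motion=[{"tx": 0,"ty": 1.1,"tz": -0.52,"turn": 0,"jaw": -1},{"tx": 0,"ty": 1.96,"tz": -1.39,"turn": 0,"jaw": -1},{"tx": 0,"ty": 2.46,"tz": -2.5,"turn": 0,"jaw": -1},{"tx": 0,"ty": 2.55,"tz": -3.71,"turn": 0,"jaw": -1},{"tx": 0,"ty": 2.22,"tz": -4.88,"turn": 0,"jaw": -1}])

```text
time_s: 16.6
position: [0.4457, -0.2083, 0.0576]
tool_rot: [[-0.958, -0.286, -0.023], [-0.286, 0.958, -0.003], [0.023, 0.004, -1.0]]
ft_force: [-3.5, 1.1, -5.8]
grip_width: 0.0125
```

```bash
python3 -c "
from h import *
crank(.4,a0=5.1); vise('top')"
```

```text
angle 5.147 radius 38.16 F [-3.5  1.1 -5.8] w 12.5 q6 -144.3 t 16.6
5.55 [0.02, -1.11, -0.99]
5.95 [0.04, -2.3, -1.71]
6.35 [0.05, -3.68, -1.9]
6.75 [0.05, -5.02, -1.54]
7.15 [0.03, -6.12, -0.69]
top model 620 z [ 94.6 329.9 357.8] x [-59.7  24.2] y [-25.4  68.1] (array([ 547.6, -194.4]), array([117.5,  57.6], dtype=float32), np.float32(167.7))
moving 245 [-40.7 -17.3] [-19.5  19.4]
fixed 250 [30.  54.7] [-19.8  19.9]
```

The jaw advanced 4.5 mm, which matches 1.75 rad. I'll keep cranking.

Call:
apply_moves(motion=[{"tx": 0,"ty": -1.11,"tz": -0.99,"turn": 0,"jaw": -1},{"tx": 0,"ty": -2.3,"tz": -1.71,"turn": 0,"jaw": -1},{"tx": 0,"ty": -3.68,"tz": -1.9,"turn": 0,"jaw": -1},{"tx": 0,"ty": -5.02,"tz": -1.54,"turn": 0,"jaw": -1},{"tx": 0,"ty": -6.12,"tz": -0.69,"turn": 0,"jaw": -1}])

```text
time_s: 17.07
position: [0.4624, -0.2647, 0.0658]
tool_rot: [[-0.958, -0.286, -0.026], [-0.287, 0.958, 0.003], [0.024, 0.01, -1.0]]
ft_force: [1.5, 19.7, -11.6]
grip_width: 0.0122
```

```bash
python3 -c "
from h import *
crank(.4,a0=7.1)"
```

```text
angle 7.066 radius 34.33 F [  1.5  19.7 -11.6] w 12.2 q6 -148.2 t 17.07
7.47 [-0.02, -0.83, 1.1]
7.87 [-0.05, -1.1, 2.46]
8.27 [-0.09, -0.83, 3.83]
8.67 [-0.12, -0.04, 4.97]
9.07 [-0.14, 1.13, 5.72]
```

```bash
python3 -c "
from h import *
crank(.4,a0=7.1,yc=-1.2)"
```

```text
angle 7.096 radius 35.4 F [  1.5  19.7 -11.6] w 12.2 q6 -148.2 t 17.07
7.5 [-0.02, -0.72, 1.2]
7.9 [-0.06, -0.95, 2.57]
8.3 [-0.09, -0.63, 3.92]
8.7 [-0.12, 0.19, 5.05]
9.1 [-0.14, 1.38, 5.76]
```

Call:
apply_moves(motion=[{"tx": 0,"ty": -0.72,"tz": 1.2,"turn": 0,"jaw": -1},{"tx": -0.05,"ty": -0.95,"tz": 2.57,"turn": 0,"jaw": -1},{"tx": -0.1,"ty": -0.63,"tz": 3.92,"turn": 0,"jaw": -1},{"tx": -0.1,"ty": 0.19,"tz": 5.05,"turn": 0,"jaw": -1},{"tx": -0.15,"ty": 1.38,"tz": 5.76,"turn": 0,"jaw": -1}])

```text
time_s: 17.48
position: [0.4584, -0.2507, 0.0094]
tool_rot: [[-0.958, -0.287, -0.026], [-0.287, 0.958, 0.002], [0.024, 0.009, -1.0]]
ft_force: [-2.4, 0.3, 10.9]
grip_width: 0.0121
```

```bash
python3 -c "
from h import *
crank(.4,a0=9.1,yc=-1.2); vise('top')"
```

```text
angle 9.09 radius 33.97 F [-2.4  0.3 10.9] w 12.1 q6 -147.2 t 17.48
9.49 [0.0, 1.34, 0.3]
9.89 [0.01, 2.69, -0.06]
10.29 [0.02, 3.79, -0.9]
10.69 [0.05, 4.47, -2.12]
11.09 [0.08, 4.63, -3.5]
top model 614 z [ 94.6 281.7 309.9] x [-59.7  24.2] y [-25.5  25. ] (array([ 555.6, -210. ]), array([84.6, 54.4], dtype=float32), np.float32(16.5))
moving 249 [-30.7  -7.3] [-19.4  20. ]
fixed 256 [30.1 54.6] [-19.6  20.1]
handle 13 x [-116.2  -86.6] y [ 8.6 35.9 49.6] z [ 62.1  95.6 109.7]
```

The jaw face is at -7 mm, which matches 9.07 rad, so it should just be reaching the model. I'll continue with smaller steps.

Call:
apply_moves(motion=[{"tx": 0,"ty": 1.0,"tz": 0.3,"turn": 0,"jaw": -1},{"tx": 0,"ty": 2.0,"tz": 0.2,"turn": 0,"jaw": -1},{"tx": 0,"ty": 2.85,"tz": -0.15,"turn": 0,"jaw": -1},{"tx": 0,"ty": 3.6,"tz": -0.7,"turn": 0,"jaw": -1},{"tx": 0,"ty": 4.2,"tz": -1.5,"turn": 0,"jaw": -1}])

```text
time_s: 17.95
position: [0.446, -0.2087, 0.0258]
tool_rot: [[-0.957, -0.288, -0.026], [-0.288, 0.958, 0.0], [0.025, 0.008, -1.0]]
ft_force: [-2.1, -11.0, -0.2]
grip_width: 0.0126
```

```bash
python3 -c "
from h import *
crank(.3,a0=10.6,yc=-1.2); vise('top')"
```

```text
angle 10.547 radius 36.27 F [ -2.1 -11.   -0.2] w 12.6 q6 -144.4 t 17.95
10.85 [0.03, 0.2, -1.05]
11.15 [0.06, 0.21, -2.1]
11.45 [0.08, -0.1, -3.1]
11.75 [0.11, -0.68, -3.97]
12.05 [0.13, -1.5, -4.62]
top model 608 z [ 94.6 297.9 326.3] x [-59.7  26. ] y [-26.2  67.7] (array([ 548.9, -194.6]), array([119.4,  57.8], dtype=float32), np.float32(168.2))
moving 241 [-27.   -4.1] [-19.6  19.7]
fixed 254 [29.9 54.6] [-19.4  20. ]
```

Call:
apply_moves(motion=[{"tx": 0,"ty": 0.2,"tz": -1.05,"turn": 0,"jaw": -1},{"tx": 0,"ty": 0.21,"tz": -2.1,"turn": 0,"jaw": -1},{"tx": 0.05,"ty": -0.1,"tz": -3.1,"turn": 0,"jaw": -1},{"tx": 0.1,"ty": -0.68,"tz": -3.97,"turn": 0,"jaw": -1}])

```text
time_s: 18.33
position: [0.4477, -0.2149, 0.0682]
tool_rot: [[-0.957, -0.289, -0.025], [-0.289, 0.957, -0.002], [0.025, 0.005, -1.0]]
ft_force: [4.1, -8.3, -15.2]
grip_width: 0.0122
```

```bash
python3 -c "
from h import *
crank(.2,a0=11.7,yc=-1.2); vise('top')"
```

```text
angle 11.79 radius 37.45 F [  4.1  -8.3 -15.2] w 12.2 q6 -145.0 t 18.33
11.99 [0.01, -0.72, -0.27]
12.19 [0.03, -1.33, -0.59]
12.39 [0.04, -2.01, -0.78]
12.59 [0.04, -2.7, -0.84]
12.79 [0.04, -3.4, -0.76]
top model 672 z [ 94.8 344.3 367.9] x [-59.8  29. ] y [-25.4  63.2] (array([ 551. , -195.2]), array([119.3,  57.1], dtype=float32), np.float32(171.3))
moving 244 [-23.8  -0.8] [-19.4  20. ]
fixed 251 [30.3 54.6] [-20.   20.1]
```

Call:
apply_moves(motion=[{"tx": 0,"ty": -0.72,"tz": -0.27,"turn": 0,"jaw": -1},{"tx": 0,"ty": -1.33,"tz": -0.59,"turn": 0,"jaw": -1},{"tx": 0,"ty": -2.0,"tz": -0.78,"turn": 0,"jaw": -1},{"tx": 0,"ty": -2.3,"tz": -0.82,"turn": 0,"jaw": -1},{"tx": 0,"ty": -2.3,"tz": -0.82,"turn": 0,"jaw": -1}])

```text
time_s: 18.8
position: [0.4527, -0.2331, 0.0769]
tool_rot: [[-0.957, -0.289, -0.03], [-0.29, 0.957, 0.007], [0.027, 0.016, -1.0]]
ft_force: [-4.0, 21.4, -0.7]
grip_width: 0.0123
```

```bash
python3 -c "
from h import *
crank(.15,a0=12.4,yc=-1.2); vise('top')"
```

```text
angle 12.361 radius 36.18 F [-4.  21.4 -0.7] w 12.3 q6 -146.5 t 18.8
12.51 [-0.03, -0.54, 0.04]
12.66 [-0.03, -1.07, 0.04]
12.81 [-0.02, -1.59, 0.12]
12.96 [-0.03, -2.09, 0.28]
13.11 [-0.03, -2.56, 0.51]
top model 715 z [ 94.6 354.8 377.9] x [-59.9  29.8] y [-25.3  42.5] (array([ 555.2, -202.5]), array([102.8,  55.2], dtype=float32), np.float32(3.7))
moving 242 [-23.1  -0.5] [-19.6  20.1]
fixed 243 [30.1 54.6] [-19.6  19.7]
handle 2 x [-88.6 -86.5] y [9.4 9.5 9.6] z [63.  64.1 65.1]
```

Call:
apply_moves(motion=[{"tx": 0,"ty": -0.3,"tz": 0.02,"turn": 0,"jaw": -1},{"tx": 0,"ty": -0.6,"tz": 0.04,"turn": 0,"jaw": -1},{"tx": 0,"ty": -0.6,"tz": 0.04,"turn": 0,"jaw": -1}])

```text
time_s: 19.1
position: [0.4525, -0.2329, 0.0766]
tool_rot: [[-0.956, -0.29, -0.036], [-0.291, 0.957, 0.018], [0.029, 0.028, -0.999]]
ft_force: [-3.1, 24.5, 5.7]
grip_width: 0.0122
```

```bash
python3 -c "
from h import *
crank(.15,nr=1,a0=12.4,yc=-1.2)"
```

```text
angle 12.352 radius 35.9 F [-3.1 24.5  5.7] w 12.2 q6 -146.9 t 19.1
12.5 [-0.05, -0.54, -0.0]
```

The crank has stalled at about 12.35 rad with 24 N at the handle, so it is firm. I'll let go and withdraw upward.

Call:
apply_moves(motion=[{"tx": 0,"ty": 0,"tz": 0,"turn": 0,"jaw": 0},{"tx": 0,"ty": 0,"tz": 0,"turn": 0,"jaw": 0},{"tx": 0,"ty": 0,"tz": 0,"turn": 0,"jaw": 0},{"tx": 0,"ty": 0,"tz": -2,"turn": 0,"jaw": 0},{"tx": 0,"ty": 0,"tz": -5,"turn": 0,"jaw": 0}])

```text
time_s: 19.52
position: [0.4534, -0.233, 0.1262]
tool_rot: [[-0.956, -0.29, -0.039], [-0.291, 0.956, 0.021], [0.031, 0.031, -0.999]]
ft_force: [-0.4, -0.8, -0.4]
grip_width: 0.0428
```

Call:
apply_moves(motion=[{"tx": 0,"ty": 0,"tz": -4,"turn": 0,"jaw": 0},{"tx": 4,"ty": 0,"tz": -8,"turn": 0,"jaw": 0},{"tx": 8,"ty": 0,"tz": -10,"turn": 0,"jaw": 0},{"tx": 10,"ty": 0,"tz": -10,"turn": 0,"jaw": 0},{"tx": 10,"ty": 0,"tz": -10,"turn": 0,"jaw": 0}])

```text
time_s: 19.93
position: [0.3586, -0.2658, 0.2329]
tool_rot: [[-0.957, -0.288, -0.036], [-0.288, 0.957, 0.015], [0.03, 0.025, -0.999]]
ft_force: [0.9, -0.4, -0.1]
grip_width: 0.0427
```

```bash
python3 - <<'E'
from h import *
go(500,-200,200)
im=vise('top'); im2=vise('scene')
im3,d=get_image('top'); P=cloud('top',d)*1000; X=P[...,:2]-O; x=X@e; y=X@n
m=(d>0)&(P[...,2]>94.5)&(P[...,2]<112)&(x>-5)&(x<35)&(abs(y)<40)
print('base+teeth',m.sum(),'x',np.percentile(x[m],[2,98]).round(1),'y',np.percentile(y[m],[2,98]).round(1),'z',np.percentile(P[m][:,2],[5,50,98]).round(1),rect(P[m]/1000))
m=(d>0)&(P[...,2]>94.5)&(P[...,2]<98)&(x>-5)&(x<35)&(abs(y)<40); A=np.c_[P[m][:,:2],np.ones(m.sum())]; print('tilt',np.linalg.lstsq(A,P[m][:,2],rcond=None)[0][:2])
a=cv2.resize(im[215:330,350:430,::-1],None,fx=4,fy=4,interpolation=2); b=cv2.resize(im2[205:320,210:310,::-1],None,fx=4,fy=4,interpolation=2)
cv2.imwrite('pics/end.png',np.hstack([a,b]))
E
```

```text
tx ty tz [-15.53   2.15   2.87] turn 0 | t 19.93 pos [ 358.6 -265.8  232.9] yaw 106.7 q6 -157.7 F [ 0.9 -0.4 -0.1] w 42.7
top model 268 z [93.5 96.1 98.5] x [-0. 30.] y [-26.1  25. ] (array([ 587., -201.]), array([52.3, 30.7], dtype=float32), np.float32(105.6))
moving 239 [-23.7  -0.6] [-19.7  19.9]
fixed 252 [29.5 54.6] [-19.8  19.9]
handle 179 x [-143.1  -87.7] y [16.8 23.8 29.5] z [87.4 93.9 97.2]
scene model 168 z [ 88.1  96.3 100.1] x [-16.7  52.5] y [-28.6  22.7] (array([ 589. , -202.8]), array([80.2, 52.4], dtype=float32), np.float32(15.1))
moving 76 [-26.3  -2.2] [-21.8  18.3]
fixed 139 [29.7 57.9] [-21.6  19.9]
handle 69 x [-141.5  -96. ] y [13.4 18.3 27.1] z [87.9 94.6 98.2]
base+teeth 363 x [-1.2 29.8] y [-25.3  23.8] z [ 94.8  97.8 106.9] (array([ 586., -201.]), array([51.4, 38.6], dtype=float32), np.float32(107.9))
tilt [-7.38051941e-05  2.27126796e-03]
```

View pics/end.png

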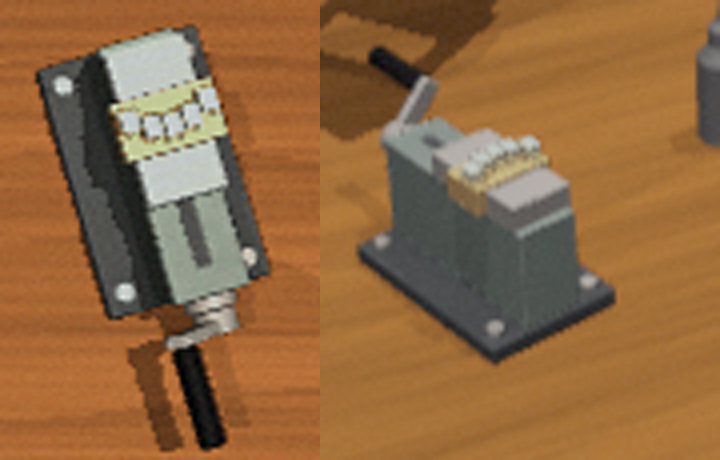

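The view shows the model teeth up, flat and between the jaws. However, the handle now sits at y ≈ 23.5 mm, about 11.8 rad, so it sprang back from about 12.35 when I let go and the clamp force is in doubt. I'll grip it again, retighten and ease off slowly.

```bash
python3 - <<'E'
from h import *
go(*V(-123,22),125,106.4); go(*V(-123,22),67,106.4)
E
```

```text
tx ty tz [-9.93  1.62 10.24] turn 0.45 | t 20.08 pos [ 361.7 -264.2  229.9] yaw 106.8 q6 -157.5 F [-0.6 -0.2  0.4] w 42.8
tx ty tz [-10.1    1.44  16.04] turn 0.45 | t 20.08 pos [ 361.7 -264.2  229.9] yaw 106.8 q6 -157.5 F [-0.6 -0.2  0.4] w 42.8
```

Call:
apply_moves(motion=[{"tx": -4,"ty": 0.7,"tz": 0,"turn": 0.45,"jaw": 0},{"tx": -8,"ty": 1.3,"tz": 2,"turn": 0.45,"jaw": 0},{"tx": -9.9,"ty": 1.6,"tz": 5,"turn": 0.45,"jaw": 0},{"tx": -9.9,"ty": 1.6,"tz": 8,"turn": 0.45,"jaw": 0},{"tx": -9.9,"ty": 1.6,"tz": 8,"turn": 0.45,"jaw": 0}])

```text
time_s: 20.5
position: [0.4479, -0.2154, 0.142]
tool_rot: [[-0.957, -0.285, -0.047], [-0.287, 0.958, 0.027], [0.037, 0.039, -0.999]]
ft_force: [-1.2, 1.2, -1.2]
grip_width: 0.043
```

```bash
python3 - <<'E'
from h import *
go(*V(-123,22),67,106.4)
c=cam('wrist'); im,d=get_image('wrist'); P=cloud('wrist',d,c)*1000; X=P[...,:2]-O; x=X@e;y=X@n
m=(d>0)&(P[...,2]>75)&(P[...,2]<105)&(abs(y)<45)&(x<-100)&(x>-150)
print('handle wrist',m.sum(),np.percentile(x[m],[2,98]).round(1),np.percentile(y[m],[2,50,98]).round(1),np.percentile(P[m][:,2],[50,95]).round(1))
E
```

```text
tx ty tz [-0.22 -0.54  7.49] turn 0.18 | t 20.5 pos [ 447.9 -215.4  142. ] yaw 106.6 q6 -145.5 F [-1.2  1.2 -1.2] w 43.0
handle wrist 2117 [-145.6 -101. ] [17.5 24.2 31. ] [93.7 95.5]
```

Call:
apply_moves(motion=[{"tx": -0.2,"ty": -0.2,"tz": 3,"turn": 0,"jaw": 0},{"tx": -0.2,"ty": -0.45,"tz": 5.5,"turn": 0,"jaw": 0},{"tx": -0.2,"ty": -0.45,"tz": 7.2,"turn": 0,"jaw": 0},{"tx": -0.2,"ty": -0.45,"tz": 7.4,"turn": 0,"jaw": 0},{"tx": -0.2,"ty": -0.45,"tz": 7.4,"turn": 0,"jaw": 0}])

```text
time_s: 20.97
position: [0.4489, -0.2193, 0.072]
tool_rot: [[-0.958, -0.284, -0.043], [-0.285, 0.958, 0.023], [0.034, 0.035, -0.999]]
ft_force: [0.6, 0.0, -0.0]
grip_width: 0.0424
```

Call:
apply_moves(motion=[{"tx": 0,"ty": 0,"tz": 0,"turn": 0,"jaw": -1},{"tx": 0,"ty": 0,"tz": 0,"turn": 0,"jaw": -1},{"tx": 0,"ty": 0,"tz": 0,"turn": 0,"jaw": -1},{"tx": 0,"ty": 0,"tz": 0,"turn": 0,"jaw": -1},{"tx": 0,"ty": 0,"tz": 0,"turn": 0,"jaw": -1}], squeeze=60)

```text
time_s: 21.38
position: [0.4489, -0.2181, 0.0734]
tool_rot: [[-0.958, -0.284, -0.042], [-0.285, 0.958, 0.025], [0.033, 0.036, -0.999]]
ft_force: [-0.8, 7.6, 4.5]
grip_width: 0.0116
```

```bash
python3 -c "
from h import *
s=telemetry.observe(); p=np.array(s['position'])*1000; print((p[:2]-O)@e,(p[:2]-O)@n)
crank(.1,a0=11.8,yc=-1.2,zc=41.5)"
```

```text
-122.26797173534837 21.62130920933776
angle 11.945 radius 39.22 F [-0.8  7.6  4.5] w 11.6 q6 -145.6 t 21.38
12.05 [0.02, -0.54, 0.13]
12.15 [0.03, -0.85, -0.03]
12.25 [0.03, -1.17, -0.17]
12.35 [0.04, -1.51, -0.28]
12.45 [0.04, -1.85, -0.35]
```

Call:
apply_moves(motion=[{"tx": 0,"ty": -0.25,"tz": -0.2,"turn": 0,"jaw": -1},{"tx": 0,"ty": -0.5,"tz": -0.4,"turn": 0,"jaw": -1},{"tx": 0,"ty": -0.75,"tz": -0.55,"turn": 0,"jaw": -1},{"tx": 0,"ty": -1.0,"tz": -0.65,"turn": 0,"jaw": -1},{"tx": 0,"ty": -1.0,"tz": -0.65,"turn": 0,"jaw": -1}])

```text
time_s: 21.8
position: [0.4512, -0.2254, 0.0786]
tool_rot: [[-0.958, -0.284, -0.045], [-0.285, 0.958, 0.031], [0.034, 0.043, -0.998]]
ft_force: [1.9, 10.2, -13.9]
grip_width: 0.0114
```

```bash
cat >> h.py <<'E'
def handle():
    s=telemetry.observe(); p=np.array(s['position'])*1000; print('TCP vise',(p[:2]-O)@e,(p[:2]-O)@n,p[2],'F',np.round(s['ft_force'],1),'t',s['time_s'])
    for cn in ('scene','wrist'):
        c=cam(cn); im,d=get_image(cn); P=cloud(cn,d,c)*1000; X=P[...,:2]-O; x=X@e;y=X@n
        m=(d>0)&(P[...,2]>75)&(P[...,2]<110)&(y>-20)&(y<45)&(x<-135)&(x>-150)&(im.max(-1)<90)
        if m.sum()>3: print('handle',cn,m.sum(),np.percentile(y[m],[2,50,98]).round(1),np.percentile(P[m][:,2],[5,50,95]).round(1))
        m=(d>0)&(P[...,2]>66)&(P[...,2]<105)&(y>-20)&(y<45)&(x<-88)&(x>-98)&(im.max(-1)>90)
        if m.sum()>3: print('arm',cn,m.sum(),np.percentile(y[m],[2,50,98]).round(1),np.percentile(P[m][:,2],[5,50,95]).round(1))
E
python3 -c "
from h import *
handle(); vise('top')"
```

```text
TCP vise -122.12814502005479 13.94621797461724 78.59685764922192 F [  1.9  10.2 -13.9] t 21.8
arm scene 54 [-10.1   5.   17.5] [69.  83.8 99.4]
handle wrist 1315 [ 8.3 14.4 21. ] [ 92.   99.1 101.2]
arm wrist 481 [ 7.9 13.7 20.6] [ 95.5  99.5 101.6]
top model 810 z [ 94.8 360.4 381.8] x [-59.7  29.1] y [-25.   46.6] (array([ 554.6, -201. ]), array([105.3,  57.7], dtype=float32), np.float32(2.0))
moving 235 [-23.3  -0.6] [-19.5  19.9]
fixed 253 [29.8 54.6] [-19.7  20. ]
```

The crank reads 12.14 rad with about 14 N tangential, so the clamp is springy and drives the crank back. I'll ease off slowly and release where the handle force is near zero, so friction holds it.

Call:
apply_moves(motion=[{"tx": 0,"ty": 0.25,"tz": 0.15,"turn": 0,"jaw": -1},{"tx": 0,"ty": 0.35,"tz": 0.2,"turn": 0,"jaw": -1},{"tx": 0,"ty": 0.4,"tz": 0.25,"turn": 0,"jaw": -1},{"tx": 0,"ty": 0.4,"tz": 0.25,"turn": 0,"jaw": -1}])

```text
time_s: 22.28
position: [0.45, -0.2211, 0.0763]
tool_rot: [[-0.958, -0.284, -0.045], [-0.285, 0.958, 0.032], [0.034, 0.043, -0.998]]
ft_force: [1.8, 5.6, -10.0]
grip_width: 0.0117
```

```bash
python3 -c "
from h import *
handle()"
```

```text
TCP vise -122.10323114660527 18.46483022987614 76.34921032616057 F [  1.8   5.6 -10. ] t 22.2833
arm scene 52 [-8.6 11.1 24.5] [69.5 84.7 97. ]
handle wrist 1330 [12.5 18.7 25.4] [90. 97. 99.]
arm wrist 487 [12.  18.2 25.1] [94.  97.4 99.8]
```

Call:
apply_moves(motion=[{"tx": 0,"ty": 0.1,"tz": 0.1,"turn": 0,"jaw": -1},{"tx": 0,"ty": 0.2,"tz": 0.2,"turn": 0,"jaw": -1},{"tx": 0,"ty": 0.2,"tz": 0.2,"turn": 0,"jaw": -1},{"tx": 0,"ty": 0.2,"tz": 0.2,"turn": 0,"jaw": -1}])

```text
time_s: 22.72
position: [0.4493, -0.2191, 0.0748]
tool_rot: [[-0.958, -0.284, -0.045], [-0.285, 0.958, 0.032], [0.034, 0.043, -0.998]]
ft_force: [0.5, 4.7, -3.4]
grip_width: 0.0115
```

```bash
python3 -c "
from h import *
handle(); vise('top')"
```

```text
TCP vise -122.13168190944987 20.545182522920907 74.78513412049591 F [ 0.5  4.7 -3.4] t 22.7167
arm scene 49 [-9.4  9.5 21.8] [68.6 81.6 97. ]
handle wrist 1331 [14.5 20.7 27.4] [88.7 95.7 97.8]
arm wrist 503 [14.1 20.2 27.2] [92.5 95.9 98.7]
top model 789 z [ 94.8 356.  377.7] x [-59.7  29.5] y [-25.3  52.7] (array([ 553.3, -199.2]), array([110.8,  56.9], dtype=float32), np.float32(177.4))
moving 241 [-23.7  -0.6] [-19.5  19.5]
fixed 251 [30.6 54.5] [-19.7  20.1]
```

Call:
apply_moves(motion=[{"tx": 0,"ty": 0.05,"tz": 0.05,"turn": 0,"jaw": -1},{"tx": 0,"ty": 0.1,"tz": 0.1,"turn": 0,"jaw": -1},{"tx": 0,"ty": 0.1,"tz": 0.1,"turn": 0,"jaw": -1},{"tx": 0,"ty": 0.1,"tz": 0.1,"turn": 0,"jaw": -1}])

```text
time_s: 23.2
position: [0.4491, -0.2182, 0.0739]
tool_rot: [[-0.958, -0.284, -0.045], [-0.285, 0.958, 0.032], [0.034, 0.043, -0.998]]
ft_force: [0.6, 4.4, -0.6]
grip_width: 0.0116
```

```bash
python3 -c "
from h import *
handle()"
```

```text
TCP vise -122.14560310375884 21.507641200266324 73.94815915689883 F [ 0.6  4.4 -0.6] t 23.2
arm scene 50 [-8.3  7.6 22.5] [69.  80.3 96.3]
handle wrist 1328 [15.5 21.8 28.4] [88.  95.  97.2]
arm wrist 507 [15.  20.9 28.2] [91.5 95.3 97.9]
```

Call:
apply_moves(motion=[{"tx": 0,"ty": 0.05,"tz": 0.03,"turn": 0,"jaw": -1},{"tx": 0,"ty": 0.1,"tz": 0.06,"turn": 0,"jaw": -1},{"tx": 0,"ty": 0.1,"tz": 0.06,"turn": 0,"jaw": -1},{"tx": 0,"ty": 0.1,"tz": 0.06,"turn": 0,"jaw": -1}])

```text
time_s: 23.63
position: [0.4488, -0.2174, 0.0734]
tool_rot: [[-0.958, -0.284, -0.045], [-0.285, 0.958, 0.031], [0.034, 0.043, -0.999]]
ft_force: [0.0, 2.5, -0.7]
grip_width: 0.0118
```

Call:
apply_moves(motion=[{"tx": 0,"ty": 0,"tz": 0,"turn": 0,"jaw": 0},{"tx": 0,"ty": 0,"tz": 0,"turn": 0,"jaw": 0},{"tx": 0,"ty": 0,"tz": 0,"turn": 0,"jaw": 0},{"tx": 0,"ty": 0,"tz": 0,"turn": 0,"jaw": 0}])

```text
time_s: 23.97
position: [0.4489, -0.2177, 0.0735]
tool_rot: [[-0.958, -0.284, -0.044], [-0.285, 0.958, 0.031], [0.034, 0.042, -0.999]]
ft_force: [-0.2, -0.6, 0.4]
grip_width: 0.0429
```

```bash
python3 -c "
from h import *
handle(); vise('top')"
```

```text
TCP vise -122.13388600755236 21.976982688936317 73.54069186344172 F [-0.2 -0.6  0.4] t 23.9667
handle scene 9 [15.4 19.4 22.9] [89.8 91.9 96.6]
arm scene 47 [-9.6 11.2 26.2] [69.  79.5 93.2]
handle wrist 1304 [17.9 24.  30.6] [86.1 93.2 95.2]
arm wrist 1313 [-1.7 14.8 31.5] [71.6 86.9 95.5]
top model 780 z [ 94.9 355.1 376.5] x [-59.7  29.3] y [-25.5  54.4] (array([ 552.9, -198.6]), array([112.5,  56.6], dtype=float32), np.float32(176.0))
moving 244 [-23.6  -0.6] [-19.6  20. ]
fixed 258 [29.4 54.7] [-19.5  20.2]
```

The handle settled back at y = 24.2, the same place as before. The tool force reached zero over that last 0.05 rad, so it rests where screw friction (0.1 N m, roughly 39 N at the jaw) balances the clamp. I'll retreat and check that nothing creeps.

Call:
apply_moves(motion=[{"tx": 0,"ty": 0,"tz": -3,"turn": 0,"jaw": 0},{"tx": 0,"ty": 0,"tz": -7,"turn": 0,"jaw": 0},{"tx": 2,"ty": 0,"tz": -11,"turn": 0,"jaw": 0},{"tx": 5,"ty": 0,"tz": -13,"turn": 0,"jaw": 0},{"tx": 5,"ty": 0,"tz": -13,"turn": 0,"jaw": 0}])

```text
time_s: 24.53
position: [0.4054, -0.2377, 0.2097]
tool_rot: [[-0.958, -0.283, -0.039], [-0.284, 0.959, 0.024], [0.031, 0.035, -0.999]]
ft_force: [1.2, -0.4, -0.4]
grip_width: 0.0426
```

Call:
apply_moves(motion=[{"tx": 2,"ty": 0,"tz": 0,"turn": 0,"jaw": 0},{"tx": 3,"ty": 0,"tz": 0,"turn": 0,"jaw": 0},{"tx": 3,"ty": 0,"tz": 0,"turn": 0,"jaw": 0},{"tx": 3,"ty": 0,"tz": 0,"turn": 0,"jaw": 0},{"tx": 3,"ty": 0,"tz": 0,"turn": 0,"jaw": 0}])

```text
time_s: 24.95
position: [0.3772, -0.246, 0.2101]
tool_rot: [[-0.958, -0.283, -0.04], [-0.284, 0.959, 0.025], [0.031, 0.036, -0.999]]
ft_force: [1.0, 0.3, 0.7]
grip_width: 0.0426
```

```bash
python3 - <<'E'
from h import *
handle(); im=vise('top')
f=np.load('pics/top0.npz')['im'].astype(int)
for nm,(u,v,r) in dict(bowl=(300,202,30),cup=(182,158,25),dropper=(296,300,18),resin=(498,325,24)).items():
    print(nm,'mean pixel change',abs(f[v-r:v+r,u-r:u+r]-im[v-r:v+r,u-r:u+r].astype(int)).mean().round(1))
E
```

```text
TCP vise -198.99570707336693 15.050369566381878 210.12941998768602 F [1.  0.3 0.7] t 24.95
handle scene 10 [16.  19.3 22.9] [88.  91.9 96. ]
arm scene 58 [-10.5  12.2  30. ] [69.5 82.3 95. ]
handle wrist 321 [17.6 23.9 30.4] [85.6 92.9 95.2]
arm wrist 422 [-7.  11.3 31. ] [69.5 83.  95.6]
top model 274 z [93.7 96.1 99.1] x [ 0.  29.9] y [-25.7  25.1] (array([ 586.9, -200.6]), array([52.2, 30.8], dtype=float32), np.float32(105.5))
moving 246 [-23.7  -0.6] [-19.5  19.9]
fixed 254 [29.4 54.7] [-19.4  20.2]
handle 174 x [-143.2  -87.6] y [16.6 24.  29.4] z [89.  93.8 97.1]
bowl mean pixel change 3.7
cup mean pixel change 3.9
dropper mean pixel change 3.6
resin mean pixel change 15.8
```

```bash
python3 -c "
from rig import close_job; print(close_job())"
```

```text
the job is handed in; nothing more can be done
None
```

The smallest model (52 x 30 mm) is in the vise teeth up, clamped against the fixed jaw, and the job is handed in at about 25 s. I could not confirm the clamping force directly.

- **Turning over:** The tool could not tilt, so I tipped the model in two quarter turns by pressing and dragging its edge with the fingertips. Two of those attempts failed first. I then gripped it by its ends and set it on the slideway.
- **Final position:** In the vise frame the model spans x from 0 to 30 mm, so it touches the fixed jaw. It spans y from -25.7 to 25.1 mm, with its base top at 96 mm and its long side within about 1° of the jaws. The gripper is clear of everything.
- **Clamping force (uncertain):** I cranked to about 12.35 rad, where the handle resisted with 24 N. On release the handle sprang back to about 11.8 rad. I regripped, retightened to 12.14 rad and eased off slowly, but it settled at the same place. Over the next second it did not creep. If screw friction is holding it there, the jaw force is about 39 N (estimated); the handle angle alone would also fit a weaker clamp.
- **Fingertip height:** The fingertips measured about 10 mm above the reported TCP at mid opening, not 17 mm below as described. I worked from the measured value.
- **Other objects:** The bowl, cup and dropper look unchanged in the last picture. The image changed more around the white bottle; I took that to be the arm's shadow but did not check further, and the arm was not moved near it.

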